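# Bring a cutting die from its locking hook and wedge it up in the press tray

## Robot

A 6-joint arm with a two-finger parallel gripper is mounted at the origin on the work surface. World frame = base frame: x ahead of the robot, y to its left, z up, the work surface at z = 0. Lengths are in mm, angles in degrees, forces in N, time in s.
With the tool pointing down it reaches from about 300 to 850 mm from the base axis. Payload 4.2 kg.
Tool frame: the origin (TCP) lies between the finger pads; the fingertips stand ctrl.tips_ahead ahead of it and the grasp point (between the pads) lies 3 mm ahead of it (ctrl.tips_ahead is the distance from the TCP to the fingertips, in mm); z points along the fingers, y is the line along which they close (so a half turn about z gives the same grasp; the last joint's range is limited). The gripper opens to 91 mm and grips with 3 to 60 N. Pads are 32 mm wide; open, the fingers measure 118 mm over their backs; the gripper's body (76 mm by 178 mm) begins 60 mm behind the grasp point.
Start: joints at [-73.109, 18.312, 89.639, -0, 72.044, -1.146], TCP at [178.038, -546.757, 235.976] pointing down, gripper open.
Joint ranges: [-177.97, 177.97], [-48.28, 115.42], [12.27, 149.76], [-77.06, 257.06], [2.81, 150.46], [-146.56, 146.56]. Speed limits (degrees/s): [147.25, 147.25, 180, 180, 180, 180].

## Interface

Orientations are given as [roll, pitch, yaw] about the fixed x, y, z axes, in that order (R = Rz(yaw) Ry(pitch) Rx(roll)).
In Python, from bench import readout, imaging, order, finder, ctrl gives the robot as it stands.
- The arm moves only by the tool carry_out, never from a script. Its argument "series" is a list of rows, each an object of numbers: "dx", "dy", "dz": the shift along the tool's x, y, z in units of 30 mm (1.0 is 30 mm); "ax", "ay", "az": the turn, a rotation vector about the tool's x, y, z in units of 10 degrees (1.0 is 10 degrees); "grip": the opening, from -1 (shut) to 1 (fully open). A call has 1 to 20 rows; each row is the pose to reach, as a shift and turn from the pose commanded when the call began, along the tool's axes at that moment; what a row does not reach only later rows make up. A row lasts 1/8 s, in which the tool goes at most 62.5 mm and 10.7 degrees, less where a joint would pass 70% of its speed; a pose out of reach is approached as far as the arm can. A call with a gripper value outside its range is refused whole. The fingers move at their own pace and stop on an object; the grip force is fixed at half the most. Time passes only in rows, so rows that repeat a pose let the fingers close. It gives the time, the measured TCP pose, the force, the opening and the grip force at its end, in the units of the state.
- readout.observe(): the state, without advancing time (a new reading comes with each control period).
- imaging.capture(name): name is "scene" or "top" or "wrist"; returns a dict with "frame" (420x560x3 uint8, blue, green, red), "range_z" (420x560 float32, mm along the optical axis (not along the pixel's ray), 0 where there is no reading), "fx", "fy", "cx", "cy" (pixels), "R" (3x3) and "t" (3): a world point X has camera coordinates R X + t. Camera axes: x right, y down, z forward; pixel columns grow to the right and rows downward; lengths in mm; the calibration is good to about 2 mm. A picture is of the moment at which its call begins.
- order.hand_in(): hands the job in; it is judged then, once.
Trained networks look in a picture, given as the dict that the camera call returned (one of the last four; its "shot" number tells which), for a name from the list of things; names that differ only in an ending like _2 or _b are one class to them, and where a whole thing is asked for, a point or a joint stands for the part that bears it (a point fixed in the world has none). Each returns a list of dicts, best first, with "score" (0 to 1); they miss things now and then, are a little off and sometimes report something else, mostly with a low value. They report only what shows in the picture. A call takes as long as a camera call.
- finder.recognise(picture, query): "location" ([row, column] in pixels, amid what is visible of it).
- finder.silhouettes(picture, query): "pixels" (420x560 bool, what is visible of it) and "location" ([row, column] in pixels, amid what is visible of it).
- finder.mark_of(picture, query): "location" ([row, column] in pixels: a listed point, or the origin of a listed thing).
The state is a dict: "time": time; "q": joint angles; "qd": joint speeds; "tau": joint torques, N m; "eef_pos": TCP position; "eef_rot": TCP orientation; "ft_force": force on the tool from outside, world axes, zero at the start; "wrist_torque": the same for the moment, N m; "width": finger opening in mm; "finger_force": force on a finger pad.
Only numpy, scipy, OpenCV 4.12 (cv2) and the standard library are available. Lean on these libraries where they do the work, as an engineer would, in place of code of your own. Each camera call takes 0.05 s, during which the arm holds its last target. There are 200 camera calls.

## Task

Fetch the red-banded cutting die for the press: push down the red thumb tab of its hook until the keeper snaps open and stays open, lift the die off the hook and lay it on the sloping rest, back against the slope and foot on the ledge, and let go of it there. Then take it again by its long sides and lay it flat in the lock-up tray, cutting rule upwards, in the corner of the back bar and the end bar, and drive the wooden wedge, thin end first, between the die and the slanting side stick until the die is locked tight against the back bar. Leave the other dies on their closed hooks and the other things where they stand.

Things in the scene. Friction and masses are not known exactly. Their poses are not given: they have to be found in the camera images.
- die_red: Die to fetch: light ply board 150 long (x -75..75) x 68 wide (y -34..34) x 24 thick (z 0..24), 0.2 to 0.4 kg, red band at its foot end (-x). Origin: centre of its back. On its face (+z) steel rule and red rubber stand 8 proud (to z 32) within x -69..19, y -25..25. Slot through it at x 27..65, y -11..11. It hangs on one of the three hooks, top end (+x) up, face to the robot.
- die_web (a point): Point of the red die (x 65, y 0, z 0 in its frame) on its back, at the top of the slot. Above it is a web 10 high (x 65..75), whose lower side sits on the hook's floor; this point lies at the hook's point while the die hangs.
- rack: Grey steel rack, fixed, with three hooks pointing to its -x, roughly at the robot. Origin on the table under the middle hook; hooks at y -115 (a), 0 (b), 115 (c), their floors 205 above the table. A 24 square rail behind the dies (x 38..62, top 177 high) on posts at y -198 and 198, whose feet run x 3..133. Any die may hang on any hook.
- hook_a (a point): Hook a (at the rack's -y end). Axes as the rack's; the point is on the hook's floor at the back of a hanging die, whose board fills x -24..0. Sizes from this point: hook of 6 thick plate (y -3..3); floor x -35..18, 8 deep below z 0; upturned tip at x -35..-29 up to z 16; back at x 4..18 up to z 22; shank x 8..28 down to z -60.
- hook_b (a point): Hook b (middle), same as hook a. To come off any hook once its keeper is open, the die must rise 18 to 24 straight up, then go 45 or more to the rack's -x.
- hook_c (a point): Hook c (+y end), same as hook a. A shut keeper, measured from the hook's point, has its pivot at x 14, z 19; bar 8 wide, 6 thick reaching forward to x -35 over the tip, closing the mouth; red thumb tab 14 wide (y) reaching back at x 31..57, its top at z 27.5. Under the tab is free room down to z -28.
- keeper_a (a joint): Keeper of hook a, rad: 0 shut, 1.0 fully open. Over-centre spring: it holds shut, yields to about 5 N straight down on the middle of its thumb tab (x 44, z 27.5 from the hook's point), and once beyond 0.5 (pressed point about 17 lower) snaps to 1.0 and stays there.
- keeper_b (a joint): Keeper of hook b, same as keeper_a. Fully open, measured from the hook's point, the bar stands up, to z 62, within y -4..4, clear of the board; the tab hangs down at x 18..42, z -18..20, y -7..7.
- keeper_c (a joint): Keeper of hook c, same as keeper_a.
- rest: Sloping rest of brown wood, fixed. Base 170 (x) x 110 (y) x 12, origin under its centre. The slope, 40 wide (y) and 105 long, rises at 45 degrees towards +x and so looks up and to -x; at its foot a ledge stands 14 proud, square to it. The inner corner of slope and ledge runs along y at x -60, z 45. A die on it overhangs the slope by 14 at each long side and by 45 at the top.
- rest_seat (a point): Point on the slope, 75 up it from the ledge (x -7, z 98 in the rest's frame; axes as the rest's): here lies the die's origin when its back is on the slope, its foot end on the ledge and its top end uphill.
- tray: Steel tray, fixed. Bed 6 thick, x -125..93, y -48..85; origin on the table under the die's seat. On the bed, 12 high: back bar with its face at y -34, end bar with its face at x 76, outer bar y 72..84, and a pale wooden side stick whose face slants from y 57 at x -84 to y 40 at x 60. The -x end is open. The die goes between back bar and side stick, its length along x, either way round.
- tray_seat (a point): On top of the bed, 6 above the tray's origin, axes as the tray's: here belongs the die's origin.
- tray_tight (a point): On the bed, at x -65, y 44.5 of the tray, axes as the tray's: about where the wedge's origin comes when it is tight, thin end to +x, straight side on the die. It jams within about 5 of here under a push of 10 to 15 N.
- wedge: Brown beech wedge lying on the table, 150 long (x) x 24 high, about 60 g. Origin under its middle. Thin end (12 thick) at +x, butt (30) at -x; straight side at y -10.5, slanting side at y 10.5 - 0.12 x. When tight, its last 65 or so stand out past the die.
- wedge_butt (a point): Middle of the wedge's butt end face: x -75, y 4.5, z 12 in the wedge's frame.
- die_blue: Another die, dark grey-blue board with a blue band, same size and frame as the red one, hanging on a hook. To be left alone.
- die_green: Another die, dark brown board with a green band, same size and frame as the red one, hanging on a hook. To be left alone.
- mallet: Pale nylon-headed mallet lying at the right: handle along its x from -120 to 65, 26 thick; head 75 long (along y), 42 thick, at x 65..107.
- weight: Dark steel pattern weight, 72 across, 66 high. Origin: centre of its foot.
- pen_pot: Grey pot with pens, 72 across, 95 high, pens to 150. Origin: centre of its foot.
- glue_bottle: White glue bottle with a blue cap, 64 across, 170 high. Origin: centre of its foot.
- tape: Roll of tan tape lying flat, 96 across, 25 high. Origin: centre of its underside.
- brush: Wooden bench brush, 110 x 36 x 28 high. Origin under its middle.

How it is judged:
By the outcome, as a careful person would: the job done as asked, in the order asked, and still so for the second after the job is handed in, with the robot touching nothing.
It also fails if it takes over 72 s, if anything falls off the work surface, if the arm or the gripper's body presses on something with over 40 N, if the wrist force passes 120 N, or if a joint passes its speed limit or range.

## Working session

There is one attempt and no reset: what is moved stays moved. The work goes in short steps, Python scripts to look and compute and a tool call to move; the robot and the scene stay as the last step left them, time stands still between calls to the robot, and variables do not carry over. Pictures are saved under pics/ and viewed, at most 13 in all, crops included, and the job is handed in when it is done.

Besides the shell and the picture viewer there is one more tool, called after "Request:" by a JSON object that holds its "name" and its "arguments". carry_out: Moves the arm, as the interface text tells. Its arguments: {"type":"object","properties":{"series":{"type":"array","items":{"type":"object","properties":{"dx":{"type":"number"},"dy":{"type":"number"},"dz":{"type":"number"},"ax":{"type":"number"},"ay":{"type":"number"},"az":{"type":"number"},"grip":{"type":"number"}}}}},"required":["series"]}

```bash
ls; mkdir -p pics; cat > h.py <<'E'
import numpy as np, cv2
from scipy.spatial.transform import Rotation as Ro
from bench import readout, imaging, order, finder, ctrl
def px2w(p,rc,z=None,rng=None):
    r,c=rc; d=np.array([(c-p['cx'])/p['fx'],(r-p['cy'])/p['fy'],1.])
    R=np.array(p['R']);t=np.array(p['t'])
    if rng is not None: return R.T@(d*rng-t)
    o=-R.T@t; v=R.T@d
    return o+v*(z-o[2])/v[2]
def cloud(p,mask):
    r,c=np.nonzero(mask&(p['range_z']>0)); z=p['range_z'][r,c]
    X=np.stack([(c-p['cx'])/p['fx']*z,(r-p['cy'])/p['fy']*z,z],1)
    return (X-np.array(p['t']))@np.array(p['R'])
def tri(p1,a,p2,b):
    A=[];y=[]
    for p,(r,c) in((p1,a),(p2,b)):
        R=np.array(p['R']);t=np.array(p['t'])
        u=(c-p['cx'])/p['fx'];v=(r-p['cy'])/p['fy']
        A+=[R[0]-u*R[2],R[1]-v*R[2]];y+=[u*t[2]-t[0],v*t[2]-t[1]]
    s=np.linalg.lstsq(np.array(A),np.array(y),rcond=None); return s[0],s[1]
def rot(rpy): return Ro.from_euler('xyz',rpy,degrees=True).as_matrix()
def move(pos,R,st=None):
    "units for carry_out from present commanded(~measured) pose"
    s=st or readout.observe(); R0=rot(s['eef_rot'])
    d=R0.T@(np.array(pos)-s['eef_pos'])/30; a=Ro.from_matrix(R0.T@R).as_rotvec(degrees=True)/10
    return np.round(d,3),np.round(a,3)
E
python3 - <<'E'
from h import *
print(readout.observe(), ctrl.tips_ahead)
for n in('scene','top'):
    p=imaging.capture(n); cv2.imwrite(f'pics/{n}1.png',p['frame']); print(n,p['fx'],p['cx'],p['cy'],-np.array(p['R']).T@p['t'],np.array(p['R'])[2])
    for q in 'die_red die_web rack hook_a keeper_a rest rest_seat tray tray_seat tray_tight wedge wedge_butt die_blue die_green mallet weight pen_pot glue_bottle tape brush'.split():
        for k in finder.mark_of(p,q)[:3]:
            r,c=k['location']; ri,ci=int(min(max(r,0),419)),int(min(max(c,0),559)); g=p['range_z'][ri,ci]
            print(n,q,round(k['score'],2),np.round([r,c]),np.round(px2w(p,(r,c),rng=g)) if g>0 else None)
E
```

```text
pics
{'time': 0.0, 'q': array([-7.31089895e+01,  1.83495923e+01,  8.97067337e+01, -1.70696004e-03,
        7.20425696e+01, -1.14558405e+00]), 'qd': array([-0.00108983,  0.04279465,  0.08579368, -0.04167618, -0.09653389,
       -0.02256297]), 'tau': array([-1.44159501e-03, -4.12466526e+01, -2.31971812e+01,  7.27824890e-02,
        4.57277836e-02, -1.39676872e-04]), 'eef_pos': array([ 177.89385989, -546.29885622,  235.13855827]), 'eef_rot': array([-1.79901092e+02, -3.54635148e-04,  1.80371219e+01]), 'ft_force': array([-0.14328321, -1.47179973,  0.2121056 ]), 'wrist_torque': array([-0.02640511, -0.00854401,  0.00959477]), 'finger_force': 0.0, 'width': 91.31339679130829} 22.0
scene 419.41575936377814 282.79367844039643 215.8114447677731 [1059.40201406 -710.8667355   827.06581924] [-0.46894061  0.63761073 -0.61118513]
scene die_red 0.64 [252. 300.] [650. -80. 139.]
scene die_red 0.52 [202. 317.] [621.  27. 213.]
scene die_web 0.73 [230. 300.] [651. -87. 212.]
scene hook_a 0.79 [258. 281.] [ 678. -195.  221.]
scene hook_a 0.68 [230. 300.] [650. -88. 213.]Traceback (most recent call last):
  File "<stdin>", line 6, in <module>
ValueError: it knows: brush, die_blue, die_green, die_red, die_web, glue_bottle, hook, mallet, pen_pot, rack, rest, rest_seat, tape, tray, tray_seat, tray_tight, wedge, wedge_butt, weight
```

```bash

python3 - <<'E'
from h import *
P={}
for n in('scene','top'):
    p=imaging.capture(n); P[n]=p; cv2.imwrite(f'pics/{n}1.png',p['frame']); print(n,p['fx'],p['cx'],p['cy'],-np.array(p['R']).T@p['t'],np.array(p['R'])[2])
    for q in 'die_red die_web rack hook rest rest_seat tray tray_seat tray_tight wedge wedge_butt die_blue die_green mallet weight pen_pot glue_bottle tape brush'.split():
        for k in finder.mark_of(p,q)[:3]:
            r,c=k['location']; ri,ci=int(min(max(r,0),419)),int(min(max(c,0),559)); g=p['range_z'][ri,ci]
            if k['score']>.3: print(n,q,round(k['score'],2),np.round([r,c]),np.round(px2w(p,(r,c),rng=g)) if g>0 else None)
E
```

```text
scene 419.41575936377814 282.79367844039643 215.8114447677731 [1059.40201406 -710.8667355   827.06581924] [-0.46894061  0.63761073 -0.61118513]
scene die_red 0.69 [249. 299.] [650. -83. 150.]
scene die_web 0.92 [230. 300.] [652. -89. 214.]
scene hook 0.98 [230. 302.] [651. -80. 206.]
scene hook 0.93 [261. 279.] [ 670. -191.  204.]
scene hook 0.79 [207. 323.] [635.  39. 199.]
scene rest 0.92 [304. 172.] [ 445. -322.   19.]
scene rest_seat 0.72 [278. 171.] [ 439. -307.   97.]
scene rest_seat 0.39 [263. 279.] [ 669. -190.  196.]
scene tray 0.68 [197. 316.] [615.  33. 223.]
scene tray_seat 0.75 [200. 319.] [621.  37. 213.]
scene tray_tight 0.85 [207. 296.] [430. 215.   3.]
scene tray_tight 0.31 [251. 300.] [651. -83. 145.]
scene wedge 0.6 [245. 242.] [435. -55.  23.]
scene wedge_butt 0.85 [260. 234.] [ 453. -107.   13.]
scene wedge_butt 0.64 [225. 321.] [639.  28. 149.]
scene die_blue 0.86 [279. 275.] [ 662. -193.  145.]
scene die_green 0.85 [225. 318.] [639.  11. 160.]
scene die_green 0.47 [263. 233.] [ 446. -107.   -2.]
scene mallet 0.8 [370. 133.] [ 519. -494.   23.]
scene weight 0.71
[... 1128 characters left out ...]
_seat 0.45 [231. 428.] [ 495. -474.   29.]
top tray_tight 0.73 [177. 274.] [628.  35. 216.]
top tray_tight 0.61 [246. 217.] [429. 221.   6.]
top tray_tight 0.47 [190. 204.] [604. 262.  58.]
top wedge 0.52 [249. 295.] [426. -36.  26.]
top wedge 0.37 [240. 320.] [ 455. -121.    1.]
top wedge_butt 0.56 [241. 319.] [ 455. -118.    2.]
top die_blue 0.88 [173. 348.] [ 645. -173.  217.]
top die_green 0.67 [181. 271.] [615.  43. 219.]
top mallet 0.79 [232. 427.] [ 494. -472.   23.]
top weight 0.71 [188. 202.] None
top pen_pot 0.38 [240. 318.] [ 455. -114.   -5.]
top glue_bottle 0.84 [184. 398.] [ 637. -351.   98.]
top tape 0.79 [231. 141.] [469. 475.   2.]
top brush 0.87 [183. 146.] [628. 460.  27.]
```

View pics/scene1.png

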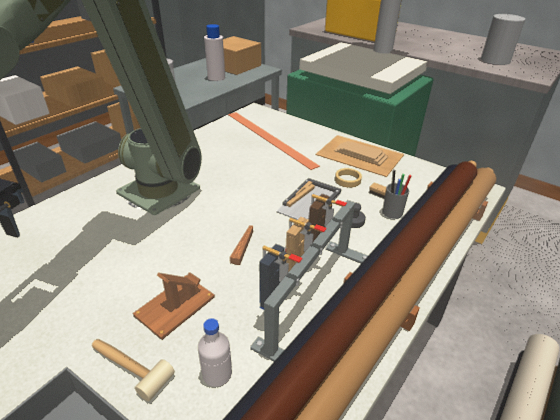

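View pics/top1.png

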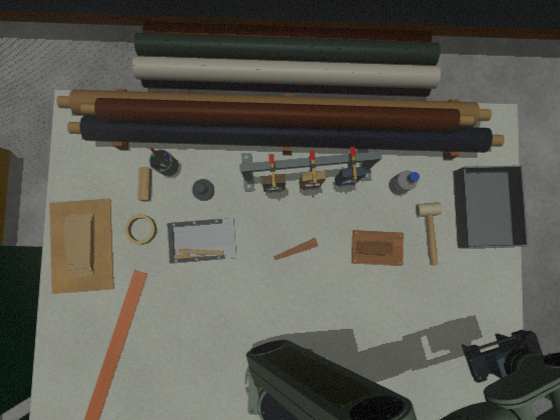

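The red die (pale ply) hangs on the middle hook (top 313,180; scene 295,240), the tray is at top (203,240) with its open end to the right, the wedge lies at (296,249) with its thin end left, and the rest is at (378,248). Next I fit their poses from depth.

```bash

python3 - <<'E'
from h import *
print(readout.observe()['time'])
p=imaging.capture('top'); w=imaging.capture('wrist'); s=imaging.capture('scene')
np.savez('s1',**{f'{n}_{k}':np.array(v[k]) for n,v in(('top',p),('wrist',w),('scene',s)) for k in('frame','range_z','R','t','fx','fy','cx','cy')})
st=readout.observe(); R0=rot(st['eef_rot'])
print('wristcam pos in tool',R0.T@(-np.array(w['R']).T@w['t']-st['eef_pos']),'axes cols',np.round(R0.T@np.array(w['R']).T,3),w['fx'])
for n,v in(('top',p),('scene',s)):
    X=cloud(v,np.ones((420,560),bool))
    def box(c,r,z0,z1): return X[(abs(X[:,0]-c[0])<r[0])&(abs(X[:,1]-c[1])<r[1])&(X[:,2]>z0)&(X[:,2]<z1)]
    for name,c,r,z0,z1 in(('wedge',(435,-65),(60,95),10,40),('rest',(445,-305),(70,110),25,140),('restbase',(445,-305),(75,120),6,20),('traybars',(450,290),(100,150),11,35),('tops',(640,-80),(60,200),190,240)):
        Y=box(c,r,z0,z1)
        if len(Y)>5:
            q=cv2.minAreaRect(Y[:,:2].astype(np.float32)); print(n,name,len(Y),np.round(q[0]),np.round(q[1]),round(q[2],1),'z',np.round(np.percentile(Y[:,2],[5,50,95])))
    Y=box((445,-305),(50,60),60,130)
    A=np.c_[Y[:,:2],np.ones(len(Y))]; print('slope dz/dx,dy',np.linalg.lstsq(A,Y[:,2],rcond=None)[0],np.corrcoef(Y[:,1],Y[:,2])[0,1])
    Y=box((440,0),(30,30),-20,20);print('table z',np.median(Y[:,2]),Y[:,2].std())
    Y=box((760,-80),(90,300),20,300);print('rolls',np.percentile(Y[:,0],[1,50]),np.percentile(Y[:,2],[50,99]))
E
```

```text
2.25
wristcam pos in tool [  73.83107834    1.08017521 -148.41254911] axes cols [[-0.    -0.965 -0.262]
 [ 1.    -0.    -0.   ]
 [ 0.    -0.262  0.965]] 316.46752536754707
top wedge 289 [426. -36.] [ 28. 145.] 20.0 z [19. 24. 28.]
top rest 443 [ 437. -280.] [93. 40.] 88.6 z [ 47.  79. 117.]
top restbase 1257 [ 449. -310.] [139. 228.] 1.6 z [ 8. 12. 16.]
top traybars 1031 [443. 307.] [139. 264.] 2.7 z [12. 18. 24.]
top tops 971 [654. -73.] [ 92. 297.] 4.8 z [203. 216. 233.]
slope dz/dx,dy [-2.46970253e-02 -9.80423897e-01 -1.87563334e+02] -0.9847358571318889
table z 0.016622858505268043 2.659860591297537
rolls [672.77919453 798.31961299] [139.02601217 231.76773465]
scene wedge 329 [423. -41.] [ 31. 152.] 23.3 z [13. 22. 25.]
scene rest 706 [ 438. -285.] [94. 43.] 89.5 z [ 31.  63. 115.]
scene restbase 1962 [ 438. -313.] [170. 112.] 88.5 z [ 8. 11. 14.]
scene traybars 554 [437. 316.] [255. 140.] 86.8 z [12. 17. 23.]
scene tops 1610 [654. -76.] [ 92. 299.] 4.3 z [194. 214. 230.]
slope dz/dx,dy [ -0.0905816   -0.58150635 -51.73404176] -0.5598788944712163
table z -0.6398675976475109 4.113793713947126
rolls [671.57036351 783.93503969] [159.61255608 231.03495173]
```

Request:
{"name": "carry_out", "arguments": {"series": [{"dx": 18, "dy": -10, "dz": -5.5, "az": -17.05, "grip": -1}, {"dx": 18, "dy": -10, "dz": -5.5, "az": -17.05, "grip": -1}, {"dx": 18, "dy": -10, "dz": -5.5, "az": -17.05, "grip": -1}, {"dx": 18, "dy": -10, "dz": -5.5, "az": -17.05, "grip": -1}, {"dx": 18, "dy": -10, "dz": -5.5, "az": -17.05, "grip": -1}, {"dx": 18, "dy": -10, "dz": -5.5, "az": -17.05, "grip": -1}, {"dx": 18, "dy": -10, "dz": -5.5, "az": -17.05, "grip": -1}, {"dx": 18, "dy": -10, "dz": -5.5, "az": -17.05, "grip": -1}, {"dx": 18, "dy": -10, "dz": -5.5, "az": -17.05, "grip": -1}, {"dx": 18, "dy": -10, "dz": -5.5, "az": -17.05, "grip": -1}, {"dx": 18, "dy": -10, "dz": -5.5, "az": -17.05, "grip": -1}, {"dx": 18, "dy": -10, "dz": -5.5, "az": -17.05, "grip": -1}, {"dx": 18, "dy": -10, "dz": -5.5, "az": -17.05, "grip": -1}, {"dx": 18, "dy": -10, "dz": -5.5, "az": -17.05, "grip": -1}, {"dx": 18, "dy": -10, "dz": -5.5, "az": -17.05, "grip": -1}, {"dx": 18, "dy": -10, "dz": -5.5, "az": -17.05, "grip": -1}, {"dx": 18, "dy": -10, "dz": -5.5, "az": -17.05, "grip": -1}]}}

```text
invalid input
```

```bash

python3 - <<'E'
from h import *
p=imaging.capture('wrist'); cv2.imwrite('pics/w1.png',p['frame'])
np.savez('w1',**{k:np.array(p[k]) for k in('frame','range_z','R','t','fx','fy','cx','cy')})
st=readout.observe(); print(st['time'],st['eef_pos'],st['eef_rot'],st['q'],st['width'])
print('cam',-np.array(p['R']).T@p['t'])
for q in('hook','die_web'):
    for k in finder.mark_of(p,q)[:4]: print(q,round(k['score'],2),np.round(k['location'],1),np.round(px2w(p,k['location'],z=205),1))
X=cloud(p,np.ones((420,560),bool)); 
for nm,x0,x1,z0,z1 in(('rail',640,760,165,186),('board tops',590,680,207,222)):
    Y=X[(X[:,0]>x0)&(X[:,0]<x1)&(X[:,2]>z0)&(X[:,2]<z1)&(abs(X[:,1]+80)<230)]
    q=cv2.minAreaRect(Y[:,:2].astype(np.float32)); print(nm,len(Y),np.round(q[0]),np.round(q[1]),round(q[2],1),np.median(Y[:,2]))
E
```

```text
2.45 [ 178.01313513 -546.7617981   235.96405991] [1.79996869e+02 2.88989229e-03 1.80365494e+01] [-7.31103643e+01  1.83129347e+01  8.96392185e+01 -2.97135160e-03
  7.20446583e+01 -1.14599790e+00] 91.57433275152331
cam [ 248.56623228 -524.90993409  384.38696501]
rail 0 [0. 0.] [0. 0.] 0.0 nan
board tops 0 [0. 0.] [0. 0.] 0.0 nan
  return _methods._mean(a, axis=axis, dtype=dtype,
  ret = ret.dtype.type(ret / rcount)
```

View pics/w1.png

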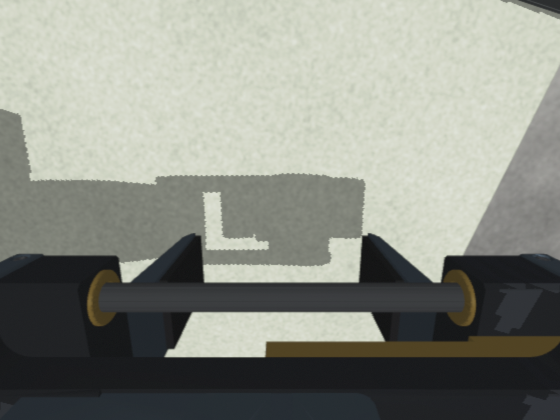

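The picture shows only the table and the open fingers (200,240 to 365,240), because the move was refused. I'll retry with every field filled in and a short list.

Request:
{"name": "carry_out", "arguments": {"series": [{"dx": 18, "dy": -10, "dz": -5.5, "ax": 0, "ay": 0, "az": -17, "grip": -1}]}}

```text
time: 2.68
eef_pos: [217.9, -503.6, 250.8]
eef_rot: [-179.9, 0.0, 28.8]
ft_force: [1.8, 0.4, 0.5]
width: 84.1
finger_force: 0.0
```

Request:
{"name": "carry_out", "arguments": {"series": [{"dx": 17.7, "dy": -5.8, "dz": -5, "ax": 0, "ay": 0, "az": -16, "grip": -1}, {"dx": 17.7, "dy": -5.8, "dz": -5, "ax": 0, "ay": 0, "az": -16, "grip": -1}, {"dx": 17.7, "dy": -5.8, "dz": -5, "ax": 0, "ay": 0, "az": -16, "grip": -1}, {"dx": 17.7, "dy": -5.8, "dz": -5, "ax": 0, "ay": 0, "az": -16, "grip": -1}, {"dx": 17.7, "dy": -5.8, "dz": -5, "ax": 0, "ay": 0, "az": -16, "grip": -1}, {"dx": 17.7, "dy": -5.8, "dz": -5, "ax": 0, "ay": 0, "az": -16, "grip": -1}, {"dx": 17.7, "dy": -5.8, "dz": -5, "ax": 0, "ay": 0, "az": -16, "grip": -1}, {"dx": 17.7, "dy": -5.8, "dz": -5, "ax": 0, "ay": 0, "az": -16, "grip": -1}, {"dx": 17.7, "dy": -5.8, "dz": -5, "ax": 0, "ay": 0, "az": -16, "grip": -1}, {"dx": 17.7, "dy": -5.8, "dz": -5, "ax": 0, "ay": 0, "az": -16, "grip": -1}, {"dx": 17.7, "dy": -5.8, "dz": -5, "ax": 0, "ay": 0, "az": -16, "grip": -1}, {"dx": 17.7, "dy": -5.8, "dz": -5, "ax": 0, "ay": 0, "az": -16, "grip": -1}, {"dx": 17.7, "dy": -5.8, "dz": -5, "ax": 0, "ay": 0, "az": -16, "grip": -1}, {"dx": 17.7, "dy": -5.8, "dz": -5, "ax": 0, "ay": 0, "az": -16, "grip": -1}, {"dx": 17.7, "dy": -5.8, "dz": -5, "ax": 0, "ay": 0, "az": -16, "grip": -1}, {"dx": 17.7, "dy": -5.8, "dz": -5, "ax": 0, "ay": 0, "az": -16, "grip": -1}]}}

```text
time: 4.68
eef_pos: [600.8, -94.4, 402.1]
eef_rot: [-180.0, -0.0, -171.3]
ft_force: [0.6, -0.1, -0.1]
width: 0.6
finger_force: 0.0
```

```bash
cat > look.py <<'E'
from h import *
import sys
p=imaging.capture('wrist'); cv2.imwrite(f'pics/{sys.argv[1]}.png',p['frame'])
np.savez(sys.argv[1],**{k:np.array(p[k]) for k in('frame','range_z','R','t','fx','fy','cx','cy')})
st=readout.observe(); print(st['time'],st['eef_pos'],st['eef_rot'],np.round(st['q'],1),st['width'])
for qz in sys.argv[2:]:
    q,z=qz.split(':')
    for k in finder.mark_of(p,q)[:4]: print(q,round(k['score'],2),np.round(k['location'],1),np.round(px2w(p,k['location'],z=float(z)),1))
E
python3 look.py w2 hook:205 die_web:205
python3 - <<'E'
from h import *
p=np.load('w2.npz')
X=cloud(p,np.ones((420,560),bool)); 
for nm,x0,x1,z0,z1 in(('rail',640,760,165,186),('board tops',590,680,207,222)):
    Y=X[(X[:,0]>x0)&(X[:,0]<x1)&(X[:,2]>z0)&(X[:,2]<z1)&(abs(X[:,1]+80)<230)]
    q=cv2.minAreaRect(Y[:,:2].astype(np.float32)); print(nm,len(Y),np.round(q[0]),np.round(q[1]),round(q[2],1),np.median(Y[:,2]))
E
```

```text
4.725 [600.78523695 -94.36372916 402.01900536] [-1.79998778e+02 -2.81933706e-03 -1.71385251e+02] [ -10.    18.8   65.7   -0.    95.5 -108.6] 0.46207873147907375
hook 0.95 [240.8 291.6] [649.  -75.7 205. ]
hook 0.93 [235.5 196.5] [ 659.1 -185.   205. ]
hook 0.68 [242.2 391.9] [633.2  39.5 205. ]
die_web 0.98 [243.9 292.7] [652.6 -73.8 205. ]
rail 3413 [663. -73.] [ 74. 419.] 6.5 176.38584795643757
board tops 3421 [642. -75.] [ 56. 298.] 6.9 214.56957384184525
```

View pics/w2.png

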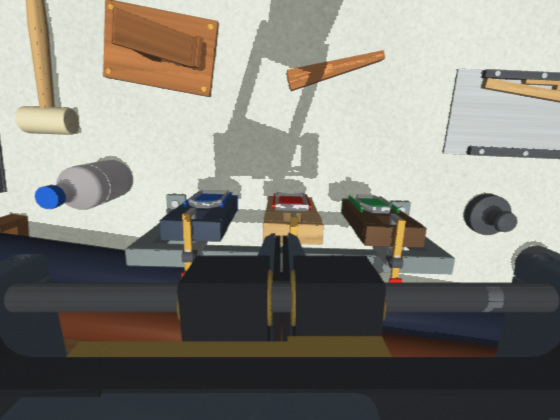

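The three dies hang at columns 205, 293 and 383, with the red band on the middle one. The wedge is at (335,70) and the rest at (160,45). I'll refine the rack pose from depth.

```bash

python3 - <<'E'
from h import *
p=np.load('w2.npz'); X=cloud(p,np.ones((420,560),bool))
yaw=6.6
for it in range(3):
    c,s=np.cos(np.radians(yaw)),np.sin(np.radians(yaw)); o=np.array([650,-75,0])
    Y=(X-o)@np.array([[c,-s,0],[s,c,0],[0,0,1]])
    r=Y[(abs(Y[:,2]-177)<7)&(Y[:,0]>25)&(Y[:,0]<75)&(abs(Y[:,1])<190)]
    b=[np.percentile(r[(r[:,1]>y)&(r[:,1]<y+20)][:,0],[3,50,97]) if ((r[:,1]>y)&(r[:,1]<y+20)).sum()>20 else [np.nan]*3 for y in range(-190,190,20)]
    b=np.array(b);yy=np.arange(-180,200,20)
    ok=~np.isnan(b[:,0]); f=np.polyfit(yy[ok],b[ok,0],1); yaw-=np.degrees(np.arctan(f[0]))
    print(round(yaw,2),np.round(f,3),np.round(b[ok][:,[0,2]]).tolist())
for y0 in(-115,0,115):
    r=Y[(abs(Y[:,2]-215)<6)&(abs(Y[:,1]-y0)<48)&(Y[:,0]<5)&(Y[:,0]>-45)]
    print(y0,len(r),np.percentile(r[:,0],[2,50,98]),np.percentile(r[:,1],[1,50,99]),np.median(r[:,2]))
    t=Y[(abs(Y[:,1]-y0)<30)&(Y[:,2]>222)&(Y[:,2]<245)&(abs(Y[:,0])<80)]
    if len(t)>5: print('keeper',np.round(np.percentile(t[:,0],[2,98])),np.round(np.percentile(t[:,1],[5,50,95])),np.median(t[:,2]))
E
```

```text
6.6 [ 0.    25.588] [[26.0, 48.0], [26.0, 49.0], [26.0, 48.0], [25.0, 31.0], [25.0, 30.0], [25.0, 29.0], [25.0, 29.0], [25.0, 47.0], [25.0, 26.0], [25.0, 39.0], [27.0, 47.0], [25.0, 47.0], [25.0, 46.0], [26.0, 47.0]]
6.6 [-0.    25.588] [[26.0, 48.0], [26.0, 49.0], [26.0, 48.0], [25.0, 31.0], [25.0, 30.0], [25.0, 29.0], [25.0, 29.0], [25.0, 47.0], [25.0, 26.0], [25.0, 39.0], [27.0, 47.0], [25.0, 47.0], [25.0, 46.0], [26.0, 47.0]]
6.6 [ 0.    25.588] [[26.0, 48.0], [26.0, 49.0], [26.0, 48.0], [25.0, 31.0], [25.0, 30.0], [25.0, 29.0], [25.0, 29.0], [25.0, 47.0], [25.0, 26.0], [25.0, 39.0], [27.0, 47.0], [25.0, 47.0], [25.0, 46.0], [26.0, 47.0]]
-115 1162 [-31.84850688 -13.70330214  -1.06200644] [-147.56842744 -110.03089535  -80.84708882] 214.57734281276515
keeper [-35.  28.] [-119. -114. -109.] 226.83862826517333
0 931 [-25.48162622 -16.8185905   -2.59801716] [-33.40380893   9.5291636   33.38583744] 214.61120677313033
keeper [-36. -17.] [-3.  0.  3.] 226.53442495409718
115 1156 [-33.55599192 -15.10428104  -2.30559663] [ 81.20352298 110.43468264 147.9779999 ] 214.62060984831027
keeper [-36.  33.] [109. 114. 120.] 227.21310244965605
```

Request:
{"name": "carry_out", "arguments": {"series": [{"dx": -3.27, "dy": 0.34, "dz": 2, "ax": 0, "ay": 0, "az": 0.18, "grip": -1}, {"dx": -3.27, "dy": 0.34, "dz": 3, "ax": 0, "ay": 0, "az": 0.18, "grip": -1}, {"dx": -3.27, "dy": 0.34, "dz": 4.7, "ax": 0, "ay": 0, "az": 0.18, "grip": -1}, {"dx": -3.27, "dy": 0.34, "dz": 4.8, "ax": 0, "ay": 0, "az": 0.18, "grip": -1}, {"dx": -3.27, "dy": 0.34, "dz": 5, "ax": 0, "ay": 0, "az": 0.18, "grip": -1}, {"dx": -3.27, "dy": 0.34, "dz": 5.2, "ax": 0, "ay": 0, "az": 0.18, "grip": -1}, {"dx": -3.27, "dy": 0.34, "dz": 5.4, "ax": 0, "ay": 0, "az": 0.18, "grip": -1}, {"dx": -3.27, "dy": 0.34, "dz": 5.55, "ax": 0, "ay": 0, "az": 0.18, "grip": -1}, {"dx": -3.27, "dy": 0.34, "dz": 5.7, "ax": 0, "ay": 0, "az": 0.18, "grip": -1}]}}

```text
time: 5.95
eef_pos: [697.5, -69.7, 232.9]
eef_rot: [-179.9, 0.3, -173.0]
ft_force: [2.7, 0.7, 7.1]
width: 0.3
finger_force: 3.4
```

Request:
{"name": "carry_out", "arguments": {"series": [{"dx": 0, "dy": 0, "dz": 0.15, "ax": 0, "ay": 0, "az": 0, "grip": -1}, {"dx": 0, "dy": 0, "dz": 0.3, "ax": 0, "ay": 0, "az": 0, "grip": -1}, {"dx": 0, "dy": 0, "dz": 0.3, "ax": 0, "ay": 0, "az": 0, "grip": -1}]}}

```text
time: 6.32
eef_pos: [700.7, -69.5, 226.9]
eef_rot: [-179.8, 0.9, -173.0]
ft_force: [7.2, 0.7, 10.7]
width: 0.5
finger_force: 5.8
```

Request:
{"name": "carry_out", "arguments": {"series": [{"dx": 0, "dy": 0, "dz": -2, "ax": 0, "ay": 0, "az": 0, "grip": -1}, {"dx": 2, "dy": 0, "dz": -4, "ax": 0, "ay": 0, "az": 0, "grip": -0.5}, {"dx": 4, "dy": 0, "dz": -5, "ax": 0, "ay": 0, "az": 0, "grip": 1}, {"dx": 5.5, "dy": 0, "dz": -5, "ax": 0, "ay": 0, "az": 0, "grip": 1}]}}

```text
time: 6.82
eef_pos: [537.5, -89.1, 372.8]
eef_rot: [-179.9, 0.2, -173.0]
ft_force: [0.5, -0.8, 1.0]
width: 27.2
finger_force: 0.0
```

```bash
python3 look.py w3 rest_seat:98 wedge:0 tray_seat:6
python3 - <<'E'
from h import *
p=np.load('w3.npz'); X=cloud(p,np.ones((420,560),bool))
c,s=np.cos(np.radians(6.8)),np.sin(np.radians(6.8)); Y=(X-[649.5,-75,0])@np.array([[c,-s,0],[s,c,0],[0,0,1]])
for y0 in(-115,0,115):
    t=Y[(abs(Y[:,1]-y0)<12)&(Y[:,2]>221)&(Y[:,2]<290)&(Y[:,0]>-60)&(Y[:,0]<90)]; print(y0,len(t),np.round(np.percentile(t,[2,50,98],axis=0)).tolist())
    r=Y[(abs(Y[:,2]-215)<6)&(abs(Y[:,1]-y0)<48)&(Y[:,0]<5)&(Y[:,0]>-45)]
    print('board',np.percentile(r[:,0],[2,50,98]),np.percentile(r[:,1],[1,50,99]))
r=Y[(abs(Y[:,2]-177)<6)&(Y[:,0]>27)&(Y[:,0]<75)&(abs(Y[:,1])<170)]
print([(y,np.round(np.percentile(r[abs(r[:,1]-y)<10][:,0],[3,97]),1).tolist()) for y in range(-160,161,40) if (abs(r[:,1]-y)<10).sum()>20])
E
```

```text
6.875 [529.33842167 -89.46038741 374.60044277] [-179.9000745    -0.18219115 -173.11166712] [ -10.7   11.8   79.1   -0.2   89.3 -107.6] 31.92679387910866
rest_seat 0.59 [ 83.  120.8] [ 434.3 -304.    98. ]
rest_seat 0.29 [125.6  39.5] [ 498.5 -408.6   98. ]
tray_seat 0.9 [159.1 522. ] [464.6 290.6   6. ]Traceback (most recent call last):
  File "<stdin>", line 5, in <module>
    return _quantile_unchecked(
        a, q, axis, out, overwrite_input, method, keepdims, weights)
    return _ureduce(a,
                    func=_quantile_ureduce_func,
    ...<5 lines>...
                    overwrite_input=overwrite_input,
                    method=method)
    r = func(a, **kwargs)
    result = _quantile(arr,
                       quantiles=q,
    ...<2 lines>...
                       out=out,
                       weights=wgt)
    slices_having_nans = np.isnan(arr[-1, ...])
                                  ~~~^^^^^^^^^
IndexError: index -1 is out of bounds for axis 0 with size 0
```

View pics/w3.png

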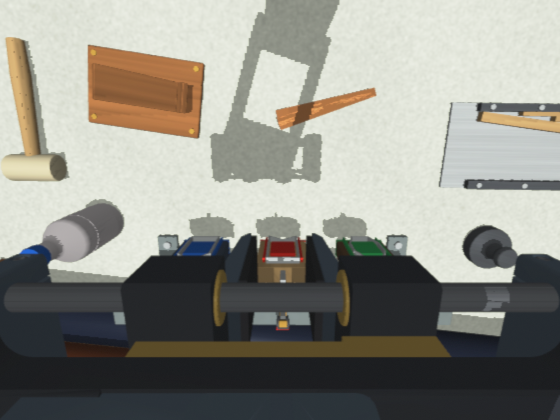

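The keeper bar of the middle hook now stands up (its end shows at 283,323). I'll check that with the scene camera and compute the pre-grasp move.

```bash
cat >> h.py <<'E'
YR=6.8; HB=np.array([649.5,-75,205.])
RX=np.array([np.cos(np.radians(YR)),np.sin(np.radians(YR)),0]);RY=np.array([-RX[1],RX[0],0]);UZ=np.array([0,0,1.])
def hk(x,y,z): return HB+x*RX+y*RY+z*UZ
def toolR(y,z): y=np.array(y)/np.linalg.norm(y);z=np.array(z)/np.linalg.norm(z);return np.c_[np.cross(y,z),y,z]
RG=toolR(RY,RX*np.cos(np.radians(20))-UZ*np.sin(np.radians(20)))
E
python3 - <<'E'
from h import *
s=imaging.capture('scene'); X=cloud(s,np.ones((420,560),bool)); Y=(X-HB)@np.c_[RX,RY,UZ]
for y0 in(-115,0,115):
    t=Y[(abs(Y[:,1]-y0)<9)&(Y[:,2]>16)&(Y[:,2]<80)&(Y[:,0]>-60)&(Y[:,0]<70)]; print(y0,len(t),np.round(np.percentile(t,[2,50,98],axis=0)).tolist() if len(t) else '')
st=readout.observe();print(st['eef_pos'],st['eef_rot'],st['width'])
print('pre',move(hk(-14.8-84.6,0,-69+30.8),RG))
E
```

```text
-115 209 [[-33.0, -123.0, 16.0], [18.0, -118.0, 22.0], [55.0, -109.0, 28.0]]
0 111 [[-14.0, -8.0, 17.0], [4.0, -3.0, 33.0], [19.0, 5.0, 59.0]]
115 146 [[-34.0, 107.0, 17.0], [17.0, 112.0, 22.0], [54.0, 121.0, 28.0]]
[538.47603908 -88.79448545 371.01684098] [-1.79980475e+02  4.52389213e-02 -1.73045694e+02] 47.48392562636114
pre (array([-0.411,  0.02 ,  6.808]), array([ 0.008, -6.995,  0.015]))
```

Request:
{"name": "carry_out", "arguments": {"series": [{"dx": -0.4, "dy": 0.02, "dz": 6.8, "ax": 0, "ay": -7, "az": 0, "grip": 1}, {"dx": -0.4, "dy": 0.02, "dz": 6.8, "ax": 0, "ay": -7, "az": 0, "grip": 1}, {"dx": -0.4, "dy": 0.02, "dz": 6.8, "ax": 0, "ay": -7, "az": 0, "grip": 1}, {"dx": -0.4, "dy": 0.02, "dz": 6.8, "ax": 0, "ay": -7, "az": 0, "grip": 1}, {"dx": -0.4, "dy": 0.02, "dz": 6.8, "ax": 0, "ay": -7, "az": 0, "grip": 1}, {"dx": -0.4, "dy": 0.02, "dz": 6.8, "ax": 0, "ay": -7, "az": 0, "grip": 1}, {"dx": -0.4, "dy": 0.02, "dz": 6.8, "ax": 0, "ay": -7, "az": 0, "grip": 1}, {"dx": -0.4, "dy": 0.02, "dz": 6.8, "ax": 0, "ay": -7, "az": 0, "grip": 1}]}}

```text
time: 8.07
eef_pos: [556.8, -31.6, 260.4]
eef_rot: [-174.0, 50.5, -175.2]
ft_force: [2.9, -5.6, 2.5]
width: 91.3
finger_force: 0.0
```

```bash
cat > mv.py <<'E'
from h import *
import sys
st=readout.observe();print(round(st['time'],2),np.round(st['eef_pos'],1),np.round(st['eef_rot'],1),np.round(st['q'],1),round(st['width'],1))
for e in sys.argv[1:]: print(e,move(*eval(e),st))
E
python3 mv.py "hk(-14.8,0,-69),RG"
```

```text
8.07 [556.8 -31.6 260.4] [-174.    50.5 -175.2] [-5.600e+00 -1.000e-01  1.276e+02  4.990e+01  2.800e+00 -1.465e+02] 91.3
hk(-14.8,0,-69),RG (array([ 1.636, -1.237,  4.691]), array([-0.762, -1.949,  0.004]))
```

The straight-in pose hits joint 5's lower limit. I'll fit the arm's planar kinematics to pick a feasible tilt.

```bash
cat > kin.py <<'E'
import numpy as np
from scipy.optimize import least_squares
S=[([-73.11,18.313,89.639,0,72.044,-1.146],[178.013,-546.762,235.964]),([-10,18.8,65.7,0,95.5,-108.6],[600.785,-94.364,402.02]),([-10.7,11.8,79.1,-.2,89.3,-107.6],[529.34,-89.46,374.6]),([-5.6,-.1,127.6,49.9,2.8,-146.5],[556.8,-31.6,260.4])]
# planar: a0,z0,L2,L3,e, L6
def fk(q,k):
    a0,z0,L2,L3,e,L6=k; q=np.radians(q); a=q[1];b=q[1]+q[2]
    f=np.array([np.sin(b),0,np.cos(b)]);n=np.array([-np.cos(b),0,np.sin(b)])  # forearm dir, normal(up)
    w=np.array([a0+L2*np.sin(a),0,z0+L2*np.cos(a)])+L3*f+e*n
    # tool: bend q5 about arm y (rotated by q4 about f)
    c,s=np.cos(q[4]),np.sin(q[4]); d=f*c+s*(-n*np.cos(q[3])+np.sin(q[3])*np.array([0,1.,0])*SG)
    p=w+L6*d; C,Sn=np.cos(q[0]),np.sin(q[0]); R=np.array([[C,-Sn,0],[Sn,C,0],[0,0,1]]); return R@p,R@d
SG=1
if __name__=='__main__':
  best=None
  for SG in(1,-1):
    r=least_squares(lambda k:np.concatenate([fk(q,k)[0]-p for q,p in S])/[1]+0 if 0 else np.r_[np.concatenate([fk(q,k)[0]-p for q,p in S]),(np.array(k)-[0,350,350,350,0,250])*.01],[0,350,350,350,0,250])
    print(SG,np.round(r.x,1),np.round(r.fun[:12],1))
    k=r.x
    for th in(20,30,40,45,50):
     for (rr,z) in((640,136),(620,136),(560,180),(640,160),(590,150)):
      t=np.radians(th); w=np.array([rr-k[5]*np.cos(t),z+k[5]*np.sin(t)]); v=w-[k[0],k[1]]; D=np.hypot(*v); Lf=np.hypot(k[3],k[4])
      cc=(D*D-k[2]**2-Lf**2)/(2*k[2]*Lf)
      if abs(cc)>1: print(th,rr,z,'no');continue
      g=np.arccos(cc); q2=np.arctan2(v[0],v[1])-np.arctan2(Lf*np.sin(g),k[2]+Lf*np.cos(g)); q3=g+np.arctan2(k[4],k[3])
      print(th,rr,z,'q2 %.0f q3 %.0f q5 %.0f'%(np.degrees(q2),np.degrees(q3),90+th-np.degrees(q2+q3)))
E
python3 kin.py
```

```text
1 [ -4.2 143.  596.6 420.  -27.3 318.5] [-11.1  -2.9  -0.5  -1.3 -11.3   0.3  -2.7 -11.2  -0.   -0.7 -11.    0.2]
20 640 136 q2 29 q3 140 q5 -59
20 620 136 q2 29 q3 142 q5 -62
20 560 180 q2 20 q3 148 q5 -57
20 640 160 q2 26 q3 139 q5 -54
20 590 150 q2 26 q3 146 q5 -62
30 640 136 q2 23 q3 134 q5 -37
30 620 136 q2 22 q3 137 q5 -39
30 560 180 q2 12 q3 141 q5 -33
30 640 160 q2 20 q3 133 q5 -33
30 590 150 q2 18 q3 140 q5 -38
40 640 136 q2 19 q3 128 q5 -17
40 620 136 q2 18 q3 130 q5 -18
40 560 180 q2 8 q3 134 q5 -12
40 640 160 q2 16 q3 126 q5 -13
40 590 150 q2 14 q3 133 q5 -17
45 640 136 q2 18 q3 124 q5 -7
45 620 136 q2 17 q3 127 q5 -8
45 560 180 q2 7 q3 130 q5 -3
45 640 160 q2 16 q3 123 q5 -3
45 590 150 q2 13 q3 129 q5 -7
50 640 136 q2 18 q3 121 q5 2
50 620 136 q2 16 q3 123 q5 1
50 560 180 q2 7 q3 127 q5 6
50 640 160 q2 15 q3 119 q5 5
50 590 150 q2 13 q3 126 q5 2
-1 [ 18.  146.7 565.5 406.2 -22.  298.1] [-10.8  -3.8   3.4  -3.3 -11.   -1.   -0.1  -9.5  -0.8  -4.1 -33.8  -1.6]
20 640 136 q2 29 q3 138 q5 -58
20 620 136 q2 29 q3 141 q5 -60
20 560 180 q2 19 q3 147 q5 -56
20 640 160 q2 26 q3 137 q5 -53
20 590 150 q2 26 q3 145 q5 -60
30 640 136 q2 23 q3 133 q5 -37
30 620 136 q2 22 q3 136 q5 -38
30 560 180 q2 12 q3 141 q5 -33
30 640 160 q2 20 q3 132 q5 -32
30 590 150 q2 18 q3 139 q5 -38
40 640 136 q2 20 q3 127 q5 -17
40 620 136 q2 18 q3 130 q5 -18
40 560 180 q2 8 q3 134 q5 -12
40 640 160 q2 17 q3 126 q5 -13
40 590 150 q2 14 q3 133 q5 -17
45 640 136 q2 19 q3 124 q5 -7
45 620 136 q2 17 q3 126 q5 -9
45 560 180 q2 8 q3 130 q5 -3
45 640 160 q2 16 q3 122 q5 -3
45 590 150 q2 13 q3 129 q5 -8
50 640 136 q2 18 q3 120 q5 1
50 620 136 q2 17 q3 123 q5 0
50 560 180 q2 8 q3 127 q5 6
50 640 160 q2 16 q3 119 q5 5
50 590 150 q2 13 q3 125 q5 1
```

Unflipped, joint 5 needs a tilt of about 55° or more, so I'll grasp higher on the die (die x≈33) with the tool 57° below horizontal. The body clears the hook tip at that angle.

```bash
cat >> h.py <<'E'
def RGt(th): t=np.radians(th); return toolR(RY,RX*np.cos(t)-UZ*np.sin(t))
RG=RGt(57); GP=hk(-14,0,-32)-3*RG[:,2]
E
python3 mv.py "GP-100*RG[:,2],RG"
```

```text
8.07 [556.8 -31.6 260.4] [-174.    50.5 -175.2] [-5.600e+00 -1.000e-01  1.276e+02  4.990e+01  2.800e+00 -1.465e+02] 91.3
GP-100*RG[:,2],RG (array([-0.368, -1.719,  0.684]), array([-0.723,  1.745, -0.237]))
```

Request:
{"name": "carry_out", "arguments": {"series": [{"dx": -0.37, "dy": -1.72, "dz": 0.68, "ax": -0.72, "ay": 1.75, "az": -0.24, "grip": 1}, {"dx": -0.37, "dy": -1.72, "dz": 0.68, "ax": -0.72, "ay": 1.75, "az": -0.24, "grip": 1}, {"dx": -0.37, "dy": -1.72, "dz": 0.68, "ax": -0.72, "ay": 1.75, "az": -0.24, "grip": 1}, {"dx": -0.37, "dy": -1.72, "dz": 0.68, "ax": -0.72, "ay": 1.75, "az": -0.24, "grip": 1}, {"dx": -0.37, "dy": -1.72, "dz": 0.68, "ax": -0.72, "ay": 1.75, "az": -0.24, "grip": 1}, {"dx": -0.37, "dy": -1.72, "dz": 0.68, "ax": -0.72, "ay": 1.75, "az": -0.24, "grip": 1}]}}

```text
time: 8.82
eef_pos: [578.7, -83.7, 260.5]
eef_rot: [-179.9, 33.1, -173.2]
ft_force: [-0.9, 0.2, 0.1]
width: 90.9
finger_force: 0.0
```

```bash
python3 mv.py "GP-100*RG[:,2],RG" "GP,RG"
python3 - <<'E'
from h import *
p=imaging.capture('wrist'); cv2.imwrite('pics/w4.png',p['frame'])
k=finder.mark_of(p,'die_web'); print([(round(a['score'],2),np.round(a['location'],1)) for a in k[:2]])
R=np.array(p['R']);c=R@hk(0,0,0)+p['t']; print('expected web px',c[1]/c[2]*p['fy']+p['cy'],c[0]/c[2]*p['fx']+p['cx'])
X=cloud(p,np.ones((420,560),bool)); Y=(X-HB)@np.c_[RX,RY,UZ]
b=Y[(abs(Y[:,0]+24)<5)&(abs(Y[:,1])<50)&(Y[:,2]<8)&(Y[:,2]>-130)];print(len(b),np.percentile(b,[1,50,99],axis=0).round(1).tolist())
E
```

```text
8.82 [578.7 -83.7 260.5] [-179.9   33.1 -173.2] [ -15.8    5.6  110.4   21.4   34.8 -127. ] 90.9
GP-100*RG[:,2],RG (array([-0.015,  0.008,  0.054]), array([-0.007,  0.006, -0.001]))
GP,RG (array([-0.012,  0.012,  3.388]), array([-0.007,  0.006, -0.001]))
[(0.69, array([267.6, 283.1])), (0.37, array([204.1, 163.5]))]
expected web px 263.7654783742814 282.83709520375123
5999 [[-28.6, -33.4, -127.4], [-24.5, 0.2, -38.1], [-21.4, 33.4, 7.4]]
```

Request:
{"name": "carry_out", "arguments": {"series": [{"dx": -0.01, "dy": 0.01, "dz": 1.5, "ax": 0, "ay": 0, "az": 0, "grip": 1}, {"dx": -0.01, "dy": 0.01, "dz": 2.8, "ax": 0, "ay": 0, "az": 0, "grip": 1}, {"dx": -0.01, "dy": 0.01, "dz": 3.39, "ax": 0, "ay": 0, "az": 0, "grip": 1}, {"dx": -0.01, "dy": 0.01, "dz": 3.39, "ax": 0, "ay": 0, "az": 0, "grip": 0.5}, {"dx": -0.01, "dy": 0.01, "dz": 3.39, "ax": 0, "ay": 0, "az": 0, "grip": -1}, {"dx": -0.01, "dy": 0.01, "dz": 3.39, "ax": 0, "ay": 0, "az": 0, "grip": -1}, {"dx": -0.01, "dy": 0.01, "dz": 3.39, "ax": 0, "ay": 0, "az": 0, "grip": -1}]}}

```text
time: 9.8
eef_pos: [635.0, -78.0, 177.8]
eef_rot: [-179.8, 33.2, -173.2]
ft_force: [-3.4, 0.6, 4.8]
width: 68.3
finger_force: 30.0
```

```bash
cat > seat.py <<'E'
from h import *
E
python3 mv.py "GP,RG" "GP+[0,0,21],RG" "GP+[0,0,21]-70*RX,RG"
```

```text
9.8 [635.  -78.  177.8] [-179.8   33.2 -173.2] [ -13.3   15.3  111.7   27.3   23.8 -132.3] 68.3
GP,RG (array([0.065, 0.044, 0.047]), array([-0.016,  0.022, -0.001]))
GP+[0,0,21],RG (array([-0.318,  0.042, -0.539]), array([-0.016,  0.022, -0.001]))
GP+[0,0,21]-70*RX,RG (array([ 1.634,  0.038, -1.817]), array([-0.016,  0.022, -0.001]))
```

Request:
{"name": "carry_out", "arguments": {"series": [{"dx": -0.2, "dy": 0, "dz": -0.3, "ax": 0, "ay": 0, "az": 0, "grip": -1}, {"dx": -0.385, "dy": 0, "dz": -0.59, "ax": 0, "ay": 0, "az": 0, "grip": -1}, {"dx": -0.385, "dy": 0, "dz": -0.59, "ax": 0, "ay": 0, "az": 0, "grip": -1}]}}

```text
time: 10.18
eef_pos: [635.5, -78.2, 198.7]
eef_rot: [-179.8, 33.2, -173.2]
ft_force: [0.5, 0.1, -3.2]
width: 67.9
finger_force: 30.0
```

```bash
python3 mv.py "GP+[0,0,21],RG" "GP+[0,0,21]-80*RX,RG"
```

```text
10.18 [635.5 -78.2 198.7] [-179.8   33.2 -173.2] [ -13.2   14.   109.9   24.4   26.5 -129.1] 67.9
GP+[0,0,21],RG (array([0.078, 0.049, 0.038]), array([-0.017,  0.021,  0.001]))
GP+[0,0,21]-80*RX,RG (array([ 2.309,  0.045, -1.423]), array([-0.017,  0.021,  0.001]))
```

Request:
{"name": "carry_out", "arguments": {"series": [{"dx": 0.56, "dy": 0, "dz": -0.365, "ax": 0, "ay": 0, "az": 0, "grip": -1}, {"dx": 1.5, "dy": 0, "dz": -0.98, "ax": 0, "ay": 0, "az": 0, "grip": -1}, {"dx": 2.5, "dy": 0, "dz": -1.64, "ax": 0, "ay": 0, "az": 0, "grip": -1}, {"dx": 2.3, "dy": 0, "dz": -3, "ax": 0, "ay": 0, "az": 0, "grip": -1}]}}

```text
time: 10.68
eef_pos: [524.3, -89.4, 230.9]
eef_rot: [179.8, 32.5, -173.4]
ft_force: [0.5, 0.5, -2.1]
width: 68.0
finger_force: 30.0
```

```bash
python3 - <<'E'
from h import *
st=readout.observe(); print(np.round(st['eef_pos'],1),np.round(st['eef_rot'],1),np.round(st['q'],1),st['width'])
R0=rot(st['eef_rot']);p=imaging.capture('wrist'); cv2.imwrite('pics/w5.png',p['frame']); 
X=cloud(p,np.ones((420,560),bool)); T=(X-st['eef_pos'])@R0   # tool frame
# expected die in tool frame at grasp: die axes in tool
A=R0.T@np.c_[UZ,RY,-RX]  # die x,y,z in tool if unchanged since grasp
# use tool->die transform as of grasp
Rg=RG; M=Rg.T@np.c_[UZ,RY,-RX]; o=Rg.T@(hk(0,0,-65)-GP)
D=(T-o)@M
f=D[(abs(D[:,0])<85)&(abs(D[:,1])<45)&(D[:,2]>10)&(D[:,2]<45)]
print(len(f),np.percentile(f,[1,50,99],axis=0).round(1).tolist())
e=f[(abs(f[:,1])<24)&(f[:,0]<15)]
print('rule z',[ (x,np.round(np.percentile(f[(abs(f[:,0]-x)<8)][:,2],[5,50,95]),1).tolist()) for x in range(-70,75,20) if (abs(f[:,0]-x)<8).sum()>10])
g=f[abs(f[:,0])<60]; print('y lim by x',[(x,np.round(np.percentile(f[(abs(f[:,0]-x)<8)][:,1],[2,98]),1).tolist()) for x in(-60,-40,-20)])
# rest
for q in('rest_seat','rest'): print(q,[(round(a['score'],2),px2w(p,a['location'],z=98 if 'seat' in q else 0).round(1)) for a in finder.mark_of(p,q)[:2]])
E
```

```text
[524.3 -89.4 230.9] [ 179.8   32.5 -173.4] [ -18.9    2.8  118.2   26.3   32.  -134.6] 67.99295182377475
24719 [[-69.8, -41.0, 14.6], [20.7, -1.8, 26.1], [75.1, 39.8, 43.6]]
rule z [(-70, [25.5, 26.6, 34.1]), (-50, [25.5, 31.6, 33.9]), (-30, [25.4, 31.6, 33.6]), (-10, [25.2, 29.4, 33.2]), (10, [23.6, 26.1, 33.8]), (30, [14.6, 25.7, 35.1]), (50, [24.6, 39.7, 44.5]), (70, [23.9, 25.7, 40.5])]
y lim by x [(-60, [-33.4, 31.3]), (-40, [-33.3, 31.3]), (-20, [-33.3, 31.3])]
rest_seat []
rest []
```

View pics/w5.png

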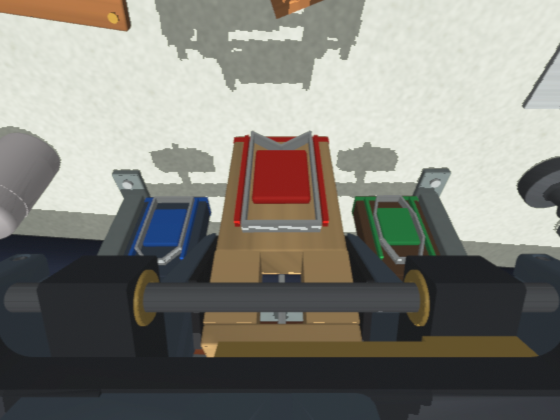

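The die hangs squarely in the gripper and its face measures where I expected. Next I refine the rest's pose from the saved pictures.

```bash
python3 - <<'E'
from h import *
def load(f,pre=''):
    d=np.load(f); return {k:d[pre+k] for k in('frame','range_z','R','t','fx','fy','cx','cy')}
for nm,p in(('top',load('s1.npz','top_')),('scene',load('s1.npz','scene_')),('w2',load('w2.npz')),('w3',load('w3.npz'))):
    X=cloud(p,np.ones((420,560),bool)); C=p['frame'][(p['range_z']>0)].astype(int)
    near=(abs(X[:,0]-438)<80)&(abs(X[:,1]+310)<115)
    brown=(C[:,2]-C[:,0]>40)
    b=X[near&brown&(X[:,2]>3)&(X[:,2]<22)]; q=cv2.minAreaRect(b[:,:2].astype(np.float32))
    s=X[near&brown&(X[:,2]>62)&(X[:,2]<112)&(X[:,1]<-260)]
    # slope plane: find points with y+z ~ const ; fit robustly
    for it in range(4):
        A=np.c_[s[:,:2],np.ones(len(s))]; k=np.linalg.lstsq(A,s[:,2],rcond=None)[0]; r=s[:,2]-A@k; s=s[abs(r)<max(4,1.5*r.std())]
    h=X[near&brown&(X[:,2]>30)]; x=h[:,0]
    print(nm,'base',np.round(q[0],1),np.round(q[1],1),round(q[2],1),'slope k',np.round(k,3),'z at(438,-306)',round(k@[438,-306,1],1),'x range',np.round(np.percentile(s[:,0],[2,50,98]),1),len(s))
E
```

```text
top base [ 436.6 -310.6] [170.2 107.4] 88.6 slope k [-2.00000e-02 -9.77000e-01 -1.88477e+02] z at(438,-306) 101.5 x range [418.6 435.  456.7] 177
scene base [ 438.1 -312.7] [170.4 111.2] 88.5 slope k [ -0.054  -0.471 -34.834] z at(438,-306) 85.8 x range [421.6 449.5 458.4] 134
w2 base [ 438. -311.] [170.5 109.7] 88.7 slope k [-2.70000e-02 -9.85000e-01 -1.90225e+02] z at(438,-306) 99.3 x range [419.2 438.1 457.7] 1830
w3 base [ 438.  -310.8] [170.3 109.4] 88.5 slope k [-2.30000e-02 -9.89000e-01 -1.92909e+02] z at(438,-306) 99.3 x range [419.  437.9 457.3] 1894
```

```bash
cat >> h.py <<'E'
ps=np.radians(-91.4); HV=np.array([np.cos(ps),np.sin(ps),0]); SEAT=np.array([438.2,-304,98.])
DX=(HV+UZ)/2**.5; DZ=(UZ-HV)/2**.5; DR=np.c_[DX,np.cross(DZ,DX),DZ]
M=RG.T@np.c_[UZ,RY,-RX]; O=RG.T@(hk(0,0,-65)-GP)+M@[0,-1,1.6]
def place(up,off): R=DR@M.T; return SEAT+up*DX+off*DZ-R@O, R
E
python3 mv.py "place(30,60)" "place(4,15)" "place(1,1)"; python3 -c "
from h import *
print(place(30,60)[0],place(1,1)[0],place(1,1)[1].round(2))"
```

```text
10.82 [529.2 -90.9 237. ] [-179.7   33.3 -173.2] [ -18.8    2.6  117.7   26.4   31.7 -134.8] 67.8
place(30,60) (array([ 3.908, -6.502, -0.929]), array([1.835, 3.366, 9.842]))
place(4,15) (array([ 4.88 , -6.939,  0.436]), array([1.835, 3.366, 9.842]))
place(1,1) (array([ 5.131, -7.194,  0.752]), array([1.835, 3.366, 9.842]))
[ 439.34685818 -298.00316145  196.67670097] [ 438.82857341 -319.21003253  134.45130423] [[ 0.02  1.    0.01]
 [ 0.98 -0.02  0.21]
 [ 0.21  0.   -0.98]]
```

Request:
{"name": "carry_out", "arguments": {"series": [{"dx": 0.2, "dy": -0.4, "dz": -0.8, "ax": 0.18, "ay": 0.34, "az": 0.98, "grip": -1}, {"dx": 0.5, "dy": -1.0, "dz": -1.4, "ax": 0.37, "ay": 0.67, "az": 1.97, "grip": -1}, {"dx": 0.9, "dy": -1.6, "dz": -1.7, "ax": 0.55, "ay": 1.01, "az": 2.95, "grip": -1}, {"dx": 1.3, "dy": -2.2, "dz": -1.9, "ax": 0.73, "ay": 1.35, "az": 3.94, "grip": -1}, {"dx": 1.7, "dy": -2.8, "dz": -2, "ax": 0.92, "ay": 1.68, "az": 4.92, "grip": -1}, {"dx": 2.1, "dy": -3.4, "dz": -2, "ax": 1.1, "ay": 2.02, "az": 5.9, "grip": -1}, {"dx": 2.5, "dy": -4.1, "dz": -1.9, "ax": 1.28, "ay": 2.36, "az": 6.89, "grip": -1}, {"dx": 2.9, "dy": -4.8, "dz": -1.7, "ax": 1.47, "ay": 2.69, "az": 7.87, "grip": -1}, {"dx": 3.4, "dy": -5.6, "dz": -1.4, "ax": 1.65, "ay": 3.03, "az": 8.86, "grip": -1}, {"dx": 3.91, "dy": -6.5, "dz": -0.93, "ax": 1.835, "ay": 3.366, "az": 9.842, "grip": -1}, {"dx": 3.91, "dy": -6.5, "dz": -0.93, "ax": 1.835, "ay": 3.366, "az": 9.842, "grip": -1}]}}

```text
time: 12.2
eef_pos: [439.1, -299.2, 190.7]
eef_rot: [-179.5, -12.3, 88.4]
ft_force: [-0.4, 0.9, -3.4]
width: 67.9
finger_force: 30.0
```

```bash
python3 mv.py "place(30,60)" "place(4,15)" "place(1,1)"; python3 - <<'E'
from h import *
st=readout.observe();R0=rot(st['eef_rot']);p=imaging.capture('wrist'); cv2.imwrite('pics/w6.png',p['frame'])
X=cloud(p,np.ones((420,560),bool)); D=((X-st['eef_pos'])@R0-O)@M
f=D[(abs(D[:,0])<85)&(abs(D[:,1])<45)&(D[:,2]>10)&(D[:,2]<45)]
print('z',[ (x,np.round(np.percentile(f[(abs(f[:,0]-x)<8)][:,2],[5,50,95]),1).tolist()) for x in range(-70,75,20) if (abs(f[:,0]-x)<8).sum()>10],'foot',np.percentile(f[:,0],.5))
S=(X-SEAT)@DR; g=S[(abs(S[:,1])<18)&(S[:,2]>-10)&(S[:,2]<20)&(S[:,0]<-60)&(S[:,0]>-100)]
print('ledge pts',len(g),np.percentile(g,[5,50,95],axis=0).round(1).tolist() if len(g) else '')
g=S[(abs(S[:,1])<15)&(abs(S[:,2])<8)&(abs(S[:,0]+20)<50)];print('slope',len(g),np.median(g[:,2]) if len(g) else '')
E
```

```text
12.2 [ 439.1 -299.2  190.7] [-179.5  -12.3   88.4] [-40.9  20.2  94.7   9.6  73.5 -42.8] 67.9
place(30,60) (array([ 0.082,  0.007, -0.187]), array([-0.042, -0.026, -0.016]))
place(4,15) (array([-0.711,  0.021,  1.353]), array([-0.042, -0.026, -0.016]))
place(1,1) (array([-1.05 ,  0.024,  1.689]), array([-0.042, -0.026, -0.016]))
z [(-70, [22.7, 23.9, 31.4]), (-50, [22.8, 28.8, 31.2]), (-30, [22.7, 28.8, 30.9]), (-10, [22.4, 27.1, 30.5]), (10, [21.0, 23.4, 31.0]), (30, [14.3, 22.9, 31.8]), (50, [22.4, 38.8, 44.4]), (70, [21.2, 23.0, 39.9])] foot -72.01409480934558
ledge pts 0 
slope 342 -0.780089144291787
```

View pics/w6.png

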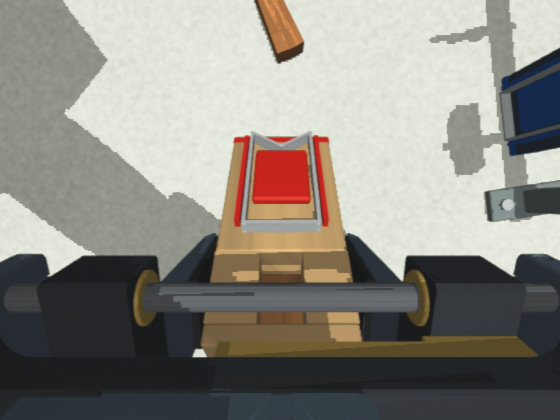

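The die is still square in the grip, above the rest. I'll lower it onto the slope.

Request:
{"name": "carry_out", "arguments": {"series": [{"dx": -0.3, "dy": 0.02, "dz": 0.7, "ax": -0.04, "ay": -0.03, "az": -0.02, "grip": -1}, {"dx": -0.71, "dy": 0.02, "dz": 1.35, "ax": -0.04, "ay": -0.03, "az": -0.02, "grip": -1}, {"dx": -0.85, "dy": 0.02, "dz": 1.5, "ax": -0.04, "ay": -0.03, "az": -0.02, "grip": -1}, {"dx": -0.98, "dy": 0.02, "dz": 1.61, "ax": -0.04, "ay": -0.03, "az": -0.02, "grip": -1}, {"dx": -0.98, "dy": 0.02, "dz": 1.61, "ax": -0.04, "ay": -0.03, "az": -0.02, "grip": -1}]}}

```text
time: 12.88
eef_pos: [439.1, -316.0, 141.9]
eef_rot: [179.7, -11.8, 88.8]
ft_force: [-0.2, -0.1, -2.3]
width: 67.9
finger_force: 30.0
```

```bash
python3 mv.py "place(1,1)" "place(0,0)" "place(0,-2)"
```

```text
12.88 [ 439.1 -316.   141.9] [179.7 -11.8  88.8] [-42.2  23.2  97.6   9.8  67.1 -45.4] 67.9
place(1,1) (array([-0.154, -0.009,  0.22 ]), array([0.021, 0.024, 0.022]))
place(0,0) (array([-0.164, -0.009,  0.266]), array([0.021, 0.024, 0.022]))
place(0,-2) (array([-0.22 , -0.009,  0.303]), array([0.021, 0.024, 0.022]))
```

Request:
{"name": "carry_out", "arguments": {"series": [{"dx": -0.08, "dy": -0.01, "dz": 0.12, "ax": 0.02, "ay": 0.02, "az": 0.02, "grip": -1}, {"dx": -0.16, "dy": -0.01, "dz": 0.24, "ax": 0.02, "ay": 0.02, "az": 0.02, "grip": -1}, {"dx": -0.16, "dy": -0.01, "dz": 0.24, "ax": 0.02, "ay": 0.02, "az": 0.02, "grip": -1}]}}

```text
time: 13.25
eef_pos: [439.1, -320.5, 134.6]
eef_rot: [179.9, -11.8, 88.6]
ft_force: [-0.1, -2.4, 4.7]
width: 68.0
finger_force: 30.0
```

```bash
python3 mv.py "place(1,1)" "place(0,0)" "place(0,-2)"; python3 - <<'E'
from h import *
p=imaging.capture('scene'); cv2.imwrite('pics/s3.png',cv2.resize(p['frame'][200:360,80:290],None,fx=3.5,fy=3.5))
E
```

```text
13.25 [ 439.1 -320.5  134.6] [179.9 -11.8  88.6] [-42.5  23.9  97.6   9.8  66.5 -45.6] 68.0
place(1,1) (array([ 0.04 , -0.01 ,  0.015]), array([0.01 , 0.015, 0.001]))
place(0,0) (array([ 0.03 , -0.01 ,  0.061]), array([0.01 , 0.015, 0.001]))
place(0,-2) (array([-0.025, -0.01 ,  0.097]), array([0.01 , 0.015, 0.001]))
```

View pics/s3.png

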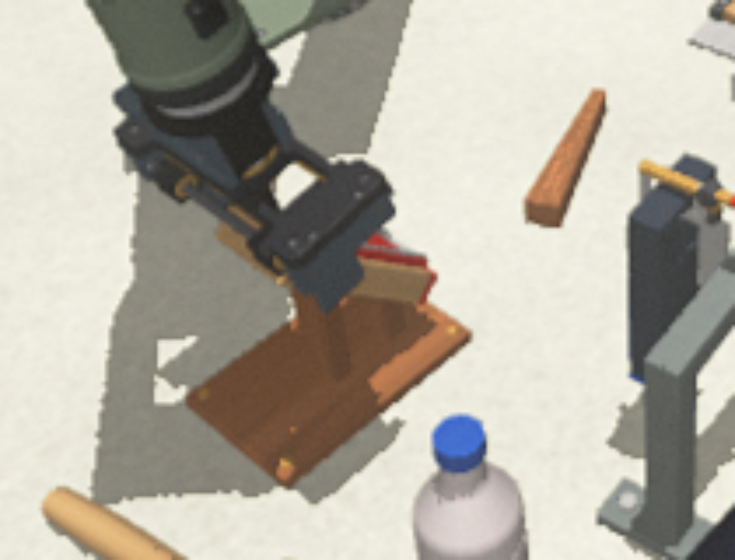

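The die lies along the slope with its red foot at the ledge, and the contact force shows both touching. I'll let go and back off.

Request:
{"name": "carry_out", "arguments": {"series": [{"dx": 0, "dy": 0, "dz": 0, "ax": 0, "ay": 0, "az": 0, "grip": 0.6}, {"dx": 0, "dy": 0, "dz": 0, "ax": 0, "ay": 0, "az": 0, "grip": 1}, {"dx": 0, "dy": 0, "dz": 0, "ax": 0, "ay": 0, "az": 0, "grip": 1}, {"dx": 0, "dy": 0, "dz": -0.5, "ax": 0, "ay": 0, "az": 0, "grip": 1}, {"dx": 0, "dy": 0, "dz": -2, "ax": 0, "ay": 0, "az": 0, "grip": 1}, {"dx": 0, "dy": 0, "dz": -3.5, "ax": 0, "ay": 0, "az": 0, "grip": 1}]}}

```text
time: 14.05
eef_pos: [437.9, -341.3, 238.0]
eef_rot: [-180.0, -12.0, 88.6]
ft_force: [0.0, -0.0, -0.5]
width: 90.9
finger_force: 0.0
```

```bash
cat >> h.py <<'E'
R2=np.c_[-DX,DR[:,1],-DZ]
def g2(h,x=-5): return SEAT+x*DX+h*DZ, R2
E
python3 mv.py "g2(130)" "g2(36)"; python3 - <<'E'
from h import *
p=imaging.capture('wrist'); cv2.imwrite('pics/w7.png',p['frame'])
X=cloud(p,np.ones((420,560),bool)); D=(X-SEAT)@DR
f=D[(abs(D[:,0])<90)&(abs(D[:,1])<45)&(D[:,2]>15)&(D[:,2]<45)]
print('z',[ (x,np.round(np.percentile(f[(abs(f[:,0]-x)<8)][:,2],[5,50,95]),1).tolist(),np.round(np.percentile(f[(abs(f[:,0]-x)<8)][:,1],[2,98]),1).tolist()) for x in range(-70,75,20) if (abs(f[:,0]-x)<8).sum()>10],'ends',np.percentile(f[:,0],[.5,99.5]))
E
```

```text
14.05 [ 437.9 -341.3  238. ] [-180.   -12.    88.6] [-44.1  20.4  87.2   8.9  80.7 -44.7] 90.9
g2(130) (array([ 3.973, -0.019,  2.602]), array([-3.000e-03, -5.698e+00,  1.000e-03]))
g2(36) (array([ 1.345, -0.018,  4.309]), array([-3.000e-03, -5.698e+00,  1.000e-03]))
z [(-70, [23.5, 24.6, 32.1], [-31.0, 35.4]), (-50, [23.4, 29.4, 32.1], [-30.2, 34.6]), (-30, [23.2, 29.5, 31.5], [-30.1, 34.5]), (-10, [23.0, 28.4, 30.9], [-30.1, 34.1]), (10, [22.8, 24.3, 31.5], [-30.2, 34.3]), (30, [17.4, 23.2, 24.0], [-30.5, 34.5]), (50, [22.2, 23.1, 23.9], [-31.2, 34.9]), (70, [16.5, 22.6, 23.8], [-30.6, 34.3])] ends [-71.06536619  75.8700323 ]
```

Request:
{"name": "carry_out", "arguments": {"series": [{"dx": 0.7, "dy": 0.01, "dz": 0.2, "ax": 0, "ay": -0.95, "az": 0, "grip": 1}, {"dx": 1.4, "dy": 0.03, "dz": 0.5, "ax": 0, "ay": -1.9, "az": 0, "grip": 1}, {"dx": 2.1, "dy": 0.03, "dz": 0.9, "ax": 0, "ay": -2.85, "az": 0, "grip": 1}, {"dx": 2.8, "dy": 0.03, "dz": 1.4, "ax": 0, "ay": -3.8, "az": 0, "grip": 1}, {"dx": 3.4, "dy": 0.03, "dz": 2, "ax": 0, "ay": -4.75, "az": 0, "grip": 1}, {"dx": 3.97, "dy": 0.03, "dz": 2.6, "ax": 0, "ay": -5.7, "az": 0, "grip": 1}, {"dx": 3.97, "dy": 0.03, "dz": 2.6, "ax": 0, "ay": -5.7, "az": 0, "grip": 1}]}}

```text
time: 14.98
eef_pos: [442.1, -205.9, 183.1]
eef_rot: [-179.6, 45.0, 89.2]
ft_force: [-1.2, 0.2, 1.3]
width: 90.9
finger_force: 0.0
```

```bash
python3 mv.py "g2(130)" "g2(36)"; python3 - <<'E'
from h import *
p=imaging.capture('wrist'); cv2.imwrite('pics/w8.png',p['frame'])
X=cloud(p,np.ones((420,560),bool)); D=(X-SEAT)@DR
f=D[(abs(D[:,0])<90)&(abs(D[:,1])<45)&(D[:,2]>15)&(D[:,2]<45)]
print('z',[ (x,np.round(np.percentile(f[(abs(f[:,0]-x)<8)][:,2],[5,50,95]),1).tolist(),np.round(np.percentile(f[(abs(f[:,0]-x)<8)][:,1],[2,98]),1).tolist()) for x in range(-70,75,20) if (abs(f[:,0]-x)<8).sum()>10],'ends',np.percentile(f[:,0],[.5,99.5]))
E
```

```text
14.97 [ 442.1 -205.9  183.1] [-179.6   45.    89.2] [  0.6  15.9 117.5 -53.1  62.1  34.3] 90.9
g2(130) (array([-0.141, -0.05 , -0.014]), array([0.001, 0.002, 0.042]))
g2(36) (array([-0.14 , -0.051,  3.12 ]), array([0.001, 0.002, 0.042]))
z [(-70, [22.5, 24.0, 31.6], [-30.4, 34.3]), (-50, [22.8, 26.9, 31.7], [-30.6, 34.3]), (-30, [22.9, 29.1, 31.2], [-30.5, 34.2]), (-10, [22.7, 28.8, 31.1], [-30.9, 34.3]), (10, [22.3, 23.6, 31.4], [-30.7, 34.2]), (30, [22.1, 23.1, 24.1], [-31.2, 34.8]), (50, [21.9, 22.9, 23.8], [-30.8, 34.6])] ends [-74.63601634  46.74619815]
```

Request:
{"name": "carry_out", "arguments": {"series": [{"dx": -0.14, "dy": 0, "dz": 1.5, "ax": 0, "ay": 0, "az": 0.04, "grip": 1}, {"dx": -0.14, "dy": 0, "dz": 2.7, "ax": 0, "ay": 0, "az": 0.04, "grip": 1}, {"dx": -0.14, "dy": 0, "dz": 3.1, "ax": 0, "ay": 0, "az": 0.04, "grip": 1}, {"dx": -0.14, "dy": 0, "dz": 3.11, "ax": 0, "ay": 0, "az": 0.04, "grip": 1}, {"dx": -0.14, "dy": 0, "dz": 3.11, "ax": 0, "ay": 0, "az": 0.04, "grip": 1}]}}

```text
time: 15.65
eef_pos: [440.9, -277.5, 122.7]
eef_rot: [179.5, 45.0, 87.9]
ft_force: [1.1, -0.2, 0.4]
width: 91.1
finger_force: 0.0
```

```bash
python3 mv.py "g2(36)"
```

```text
15.65 [ 440.9 -277.5  122.7] [179.5  45.   87.9] [ -8.6  21.4 121.2 -63.   52.   40.7] 91.1
g2(36) (array([ 0.121, -0.071,  0.008]), array([ 0.005,  0.002, -0.049]))
```

Request:
{"name": "carry_out", "arguments": {"series": [{"dx": 0, "dy": 0, "dz": 0, "ax": 0, "ay": 0, "az": 0, "grip": 0.5}, {"dx": 0, "dy": 0, "dz": 0, "ax": 0, "ay": 0, "az": 0, "grip": -1}, {"dx": 0, "dy": 0, "dz": 0, "ax": 0, "ay": 0, "az": 0, "grip": -1}, {"dx": 0, "dy": 0, "dz": 0, "ax": 0, "ay": 0, "az": 0, "grip": -1}]}}

```text
time: 16.15
eef_pos: [440.5, -277.0, 121.7]
eef_rot: [179.6, 45.0, 88.1]
ft_force: [-1.1, 3.2, 2.6]
width: 67.6
finger_force: 30.0
```

```bash
python3 mv.py "g2(36)";python3 - <<'E'
from h import *
def load(f,pre=''):
    d=np.load(f); return {k:d[pre+k] for k in('frame','range_z','R','t','fx','fy','cx','cy')}
for nm,p in(('top',load('s1.npz','top_')),('scene',load('s1.npz','scene_')),('w2',load('w2.npz')),('w3',load('w3.npz'))):
    X=cloud(p,np.ones((420,560),bool))
    t=X[(abs(X[:,0]-450)<110)&(abs(X[:,1]-290)<160)&(X[:,2]>3)&(X[:,2]<26)]
    q=cv2.minAreaRect(t[:,:2].astype(np.float32)); print(nm,len(t),np.round(q[0],1),np.round(q[1],1),round(q[2],1))
E
```

```text
16.15 [ 440.5 -277.   121.7] [179.6  45.   88.1] [ -8.5  21.5 121.3 -63.   52.   40.8] 67.6
g2(36) (array([ 0.088, -0.055, -0.004]), array([ 0.001,  0.001, -0.037]))
top 3060 [450.  289.9] [219.6 320. ] 0.1
scene 1249 [451.8 293.3] [205.4 312.5] 2.2
w2 9425 [437.9 256.6] [160.3 194.6] 8.3
w3 9825 [448.9 259.6] [133.  193.8] 6.1
```

Request:
{"name": "carry_out", "arguments": {"series": [{"dx": 0, "dy": 0, "dz": -0.6, "ax": 0, "ay": 0, "az": 0, "grip": -1}, {"dx": 0, "dy": 0, "dz": -1.7, "ax": 0, "ay": 0, "az": 0, "grip": -1}, {"dx": 0, "dy": 0, "dz": -3, "ax": 0, "ay": 0.3, "az": 0, "grip": -1}, {"dx": 0.5, "dy": 0.05, "dz": -4.3, "ax": 0, "ay": 0.9, "az": 0, "grip": -1}, {"dx": 1.4, "dy": 0.1, "dz": -5.6, "ax": 0, "ay": 1.5, "az": 0, "grip": -1}, {"dx": 2.3, "dy": 0.2, "dz": -7, "ax": 0, "ay": 2.1, "az": 0, "grip": -1}, {"dx": 3.3, "dy": 0.3, "dz": -8.4, "ax": 0, "ay": 2.7, "az": 0, "grip": -1}, {"dx": 4.3, "dy": 0.4, "dz": -9.8, "ax": 0, "ay": 3.3, "az": 0, "grip": -1}, {"dx": 5.3, "dy": 0.5, "dz": -11.1, "ax": 0, "ay": 3.8, "az": 0, "grip": -1}, {"dx": 6.3, "dy": 0.6, "dz": -12.4, "ax": 0, "ay": 4.2, "az": 0, "grip": -1}, {"dx": 7.3, "dy": 0.7, "dz": -13.7, "ax": 0, "ay": 4.5, "az": 0, "grip": -1}, {"dx": 8.1, "dy": 0.8, "dz": -14.6, "ax": 0, "ay": 4.5, "az": 0, "grip": -1}, {"dx": 8.46, "dy": 0.82, "dz": -14.97, "ax": 0, "ay": 4.5, "az": 0, "grip": -1}, {"dx": 8.46, "dy": 0.82, "dz": -14.97, "ax": 0, "ay": 4.5, "az": 0, "grip": -1}]}}

```text
time: 17.9
eef_pos: [478.4, 218.9, 258.7]
eef_rot: [179.9, 0.1, 88.4]
ft_force: [-0.7, -0.3, -3.2]
width: 67.8
finger_force: 30.0
```

```bash
python3 look.py w9 tray_seat:6 tray_tight:6
```

```text
17.95 [478.38707576 218.10506761 258.88104356] [1.79852222e+02 1.13657280e-01 8.83523966e+01] [23.4 13.  93.8 -0.2 73.2 25.1] 67.98362912094741
tray_seat 0.91 [132.8 268.2] [465.5 287.8   6. ]
```

View pics/w9.png

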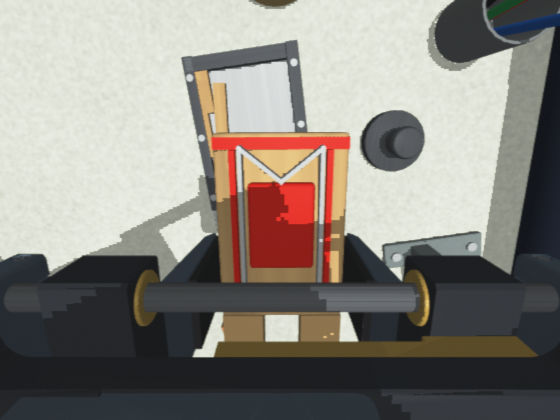

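The end bar shows at the top (185–298, row 55), the back bar at column 298, and the die is in grip. I'll fit the corner's bar faces from pixels.

```bash
python3 - <<'E'
from h import *
p=dict(np.load('w9.npz')); g=cv2.cvtColor(p['frame'],cv2.COLOR_BGR2GRAY).astype(int)
# back bar inner boundary: scan rows 66..122, from col 262 rightwards to first dark
back=[];end=[]
for r in range(70,122,3):
    for c in range(262,330):
        if g[r,c]<110: back.append((r,c-.5)); break
for c in range(235,286,3):
    for r in range(95,40,-1):
        if g[r,c]<110: end.append((r+.5,c)); break
B=np.array([px2w(p,a,z=6) for a in back]);E=np.array([px2w(p,a,z=6) for a in end])
fb=np.polyfit(B[:,1],B[:,0],1);fe=np.polyfit(E[:,0],E[:,1],1)
rb=B[:,0]-np.polyval(fb,B[:,1]);re=E[:,1]-np.polyval(fe,E[:,0])
kb=abs(rb)<2;ke=abs(re)<2;fb=np.polyfit(B[kb,1],B[kb,0],1);fe=np.polyfit(E[ke,0],E[ke,1],1)
print(kb.sum(),len(B),ke.sum(),len(E),'res',rb[kb].std(),re[ke].std())
yb=90-np.degrees(np.arctan(fb[0]));ye=90+np.degrees(np.arctan(fe[0]));print('yaw back',yb,'end',ye)
# corner
y=(fe[0]*fb[1]+fe[1])/(1-fe[0]*fb[0]);x=fb[0]*y+fb[1];print('corner',x,y)
for yw in(yb,ye,(yb+ye)/2):
    t=np.radians(yw);tx=np.array([np.cos(t),np.sin(t)]);ty=np.array([-tx[1],tx[0]]);print(yw,'seat',np.array([x,y])-76*tx+34*ty)
# depth check
X=cloud(p,np.ones((420,560),bool)); t=X[(abs(X[:,0]-470)<50)&(abs(X[:,1]-345)<25)]; print('bed z',np.percentile(t[:,2],[10,50,90]))
E
```

```text
18 18 17 17 res 0.38507964756512736 0.35154409951395493
yaw back 96.15407734872403 end 96.3020375881588
corner 489.7436622608847 369.3026894110673
96.15407734872403 seat [464.08698783 290.09577647]
96.3020375881588 seat [464.29161655 290.02978503]
96.22805746844142 seat [464.18928089 290.0627147 ]
bed z [ 0.73668865  5.86560162 17.78148181]
```

```bash
python3 - <<'E'
from h import *
p=dict(np.load('w9.npz')); X=cloud(p,np.ones((420,560),bool))
P0=np.array([478.387,218.105,258.881]);R0=rot([179.852,.1137,88.352]); T=(X-P0)@R0
f=T[(abs(T[:,1])<42)&(T[:,0]>-90)&(T[:,0]<95)&(T[:,2]>0)&(T[:,2]<25)]
print('z (exp rule 4, board 12)',[(x,np.round(np.percentile(f[abs(f[:,0]-x)<6][:,2],[3,50,97]),1).tolist(),np.round(np.percentile(f[abs(f[:,0]-x)<6][:,1],[2,98]),1).tolist()) for x in range(-70,80,20) if (abs(f[:,0]-x)<6).sum()>20])
print('foot',np.percentile(f[:,0],[97,99,99.7]))
# board only edges: foot end red band boundary
b=f[(f[:,0]>60)]; print([(y,np.round(np.percentile(b[abs(b[:,1]-y)<4][:,0],[97,99.5]),1).tolist()) for y in(-28,-14,0,14,28)])
E
```

```text
z (exp rule 4, board 12) [(-50, [11.6, 12.6, 21.3], [-32.0, 33.5]), (-30, [11.3, 12.3, 13.6], [-32.2, 33.5]), (-10, [6.2, 12.2, 13.3], [-33.5, 34.2]), (10, [2.9, 6.4, 13.1], [-34.3, 35.0]), (30, [3.9, 6.3, 12.8], [-32.0, 32.4]), (50, [3.4, 10.7, 12.9], [-32.2, 32.4]), (70, [5.5, 11.6, 13.7], [-32.5, 32.7])]
foot [70.21969704 71.65996371 72.50705598]
[(-28, [72.1, 72.1]), (-14, [72.1, 72.5]), (0, [72.5, 72.5]), (14, [72.6, 72.6]), (28, [72.6, 72.6])]
```

```bash
cat >> h.py <<'E'
TY=96.2; tt=np.radians(TY); TX=np.array([np.cos(tt),np.sin(tt),0]);TYv=np.array([-TX[1],TX[0],0]);TS=np.array([464.2,290.1,6.])
RT=np.c_[TX,np.cross([0,0,-1.],TX),[0,0,-1.]]
def tr(x,y,z): return TS+x*TX+y*TYv+z*UZ, RT   # z above bed
E
python3 mv.py "tr(-.5,2.5,54)" "tr(-.5,2.5,36.2)"
```

```text
18.05 [478.6 217.6 259.3] [1.798e+02 1.000e-01 8.830e+01] [23.3 13.  93.8 -0.2 73.1 25.1] 67.6
tr(-.5,2.5,54) (array([ 2.382, -0.654,  6.636]), array([ 0.018,  0.009, -0.793]))
tr(-.5,2.5,36.2) (array([ 2.383, -0.656,  7.23 ]), array([ 0.018,  0.009, -0.793]))
```

Request:
{"name": "carry_out", "arguments": {"series": [{"dx": 1.2, "dy": -0.33, "dz": 1, "ax": 0.01, "ay": 0, "az": -0.4, "grip": -1}, {"dx": 2.38, "dy": -0.65, "dz": 2.5, "ax": 0.02, "ay": 0.01, "az": -0.79, "grip": -1}, {"dx": 2.38, "dy": -0.65, "dz": 4.2, "ax": 0.02, "ay": 0.01, "az": -0.79, "grip": -1}, {"dx": 2.38, "dy": -0.65, "dz": 5.7, "ax": 0.02, "ay": 0.01, "az": -0.79, "grip": -1}, {"dx": 2.38, "dy": -0.65, "dz": 6.5, "ax": 0.02, "ay": 0.01, "az": -0.79, "grip": -1}, {"dx": 2.38, "dy": -0.65, "dz": 6.64, "ax": 0.02, "ay": 0.01, "az": -0.79, "grip": -1}, {"dx": 2.38, "dy": -0.65, "dz": 6.64, "ax": 0.02, "ay": 0.01, "az": -0.79, "grip": -1}]}}

```text
time: 18.92
eef_pos: [463.1, 290.4, 61.1]
eef_rot: [179.9, -0.1, 96.2]
ft_force: [0.1, 0.1, -2.3]
width: 67.6
finger_force: 30.0
```

```bash
python3 mv.py "tr(-.5,2.5,54)" "tr(-.5,2.5,37)"
```

```text
18.93 [463.1 290.4  61.1] [ 1.799e+02 -1.000e-01  9.620e+01] [3.090e+01 2.550e+01 1.069e+02 1.000e-01 4.750e+01 2.470e+01] 67.6
tr(-.5,2.5,54) (array([-0.032, -0.048,  0.036]), array([ 0.011, -0.01 , -0.003]))
tr(-.5,2.5,37) (array([-0.033, -0.049,  0.603]), array([ 0.011, -0.01 , -0.003]))
```

Request:
{"name": "carry_out", "arguments": {"series": [{"dx": -0.03, "dy": -0.05, "dz": 0.25, "ax": 0, "ay": 0, "az": 0, "grip": -1}, {"dx": -0.03, "dy": -0.05, "dz": 0.45, "ax": 0, "ay": 0, "az": 0, "grip": -1}, {"dx": -0.03, "dy": -0.05, "dz": 0.6, "ax": 0, "ay": 0, "az": 0, "grip": -1}, {"dx": -0.03, "dy": -0.05, "dz": 0.6, "ax": 0, "ay": 0, "az": 0, "grip": -1}]}}

```text
time: 19.42
eef_pos: [461.0, 289.6, 42.2]
eef_rot: [180.0, -0.1, 96.2]
ft_force: [0.1, -0.3, -2.7]
width: 67.8
finger_force: 30.0
```

Request:
{"name": "carry_out", "arguments": {"series": [{"dx": 0, "dy": 0, "dz": 0.03, "ax": 0, "ay": 0, "az": 0, "grip": -1}, {"dx": 0, "dy": 0, "dz": 0.06, "ax": 0, "ay": 0, "az": 0, "grip": -1}, {"dx": 0, "dy": 0, "dz": 0.06, "ax": 0, "ay": 0, "az": 0, "grip": -1}]}}

```text
time: 19.8
eef_pos: [461.0, 289.9, 41.7]
eef_rot: [179.9, -0.1, 96.2]
ft_force: [-1.8, -0.2, 5.7]
width: 67.8
finger_force: 30.0
```

Request:
{"name": "carry_out", "arguments": {"series": [{"dx": 0, "dy": 0.03, "dz": -0.03, "ax": 0, "ay": 0, "az": 0, "grip": -1}, {"dx": 0, "dy": 0.07, "dz": -0.03, "ax": 0, "ay": 0, "az": 0, "grip": -1}, {"dx": 0, "dy": 0.11, "dz": -0.03, "ax": 0, "ay": 0, "az": 0, "grip": -1}, {"dx": 0, "dy": 0.12, "dz": -0.03, "ax": 0, "ay": 0, "az": 0, "grip": -1}]}}

```text
time: 20.3
eef_pos: [463.7, 290.0, 41.7]
eef_rot: [-179.9, -0.1, 96.2]
ft_force: [-4.8, -0.1, 7.0]
width: 67.8
finger_force: 30.0
```

Request:
{"name": "carry_out", "arguments": {"series": [{"dx": 0.04, "dy": 0, "dz": 0, "ax": 0, "ay": 0, "az": 0, "grip": -1}, {"dx": 0.08, "dy": 0, "dz": 0, "ax": 0, "ay": 0, "az": 0, "grip": -1}, {"dx": 0.12, "dy": 0, "dz": 0, "ax": 0, "ay": 0, "az": 0, "grip": -1}, {"dx": 0.13, "dy": 0, "dz": 0, "ax": 0, "ay": 0, "az": 0, "grip": -1}]}}

```text
time: 20.8
eef_pos: [463.5, 291.8, 41.7]
eef_rot: [-179.9, 0.1, 96.2]
ft_force: [-1.9, -8.0, 8.3]
width: 67.8
finger_force: 30.0
```

Request:
{"name": "carry_out", "arguments": {"series": [{"dx": -0.03, "dy": 0.04, "dz": -0.03, "ax": 0, "ay": 0, "az": 0, "grip": -1}, {"dx": -0.03, "dy": 0.08, "dz": -0.03, "ax": 0, "ay": 0, "az": 0, "grip": -1}, {"dx": -0.03, "dy": 0.08, "dz": -0.03, "ax": 0, "ay": 0, "az": 0, "grip": -1}]}}

```text
time: 21.18
eef_pos: [463.8, 291.9, 41.9]
eef_rot: [-179.6, 0.1, 96.1]
ft_force: [-7.3, -2.2, 5.6]
width: 67.8
finger_force: 30.0
```

Request:
{"name": "carry_out", "arguments": {"series": [{"dx": 0, "dy": -0.07, "dz": -0.02, "ax": 0, "ay": 0, "az": 0, "grip": 0}, {"dx": 0, "dy": -0.07, "dz": -0.02, "ax": 0, "ay": 0, "az": 0, "grip": 1}, {"dx": 0, "dy": -0.07, "dz": -0.02, "ax": 0, "ay": 0, "az": 0, "grip": 1}, {"dx": 0, "dy": -0.07, "dz": -0.6, "ax": 0, "ay": 0, "az": 0, "grip": 1}, {"dx": 0, "dy": -0.07, "dz": -2.2, "ax": 0, "ay": 0, "az": 0, "grip": 1}, {"dx": -1, "dy": -0.07, "dz": -4, "ax": 0, "ay": 0, "az": 0, "grip": 1}, {"dx": -2.5, "dy": 0, "dz": -5.5, "ax": 0, "ay": 0, "az": 0, "grip": 1}]}}

```text
time: 22.05
eef_pos: [475.6, 219.6, 208.9]
eef_rot: [179.7, -0.1, 96.4]
ft_force: [1.5, 0.3, -0.8]
width: 91.3
finger_force: 0.0
```

```bash
python3 look.py w10 die_red:6 ; python3 - <<'E'
from h import *
p=dict(np.load('w10.npz')); X=cloud(p,np.ones((420,560),bool)); T=(X-TS)@np.c_[TX,TYv,UZ]
f=T[(abs(T[:,0])<90)&(abs(T[:,1])<50)&(T[:,2]>20)&(T[:,2]<40)]
print('die',np.percentile(f,[1,50,99],axis=0).round(1).tolist())
print([(x,np.round(np.percentile(f[abs(f[:,0]-x)<8][:,1],[1,99]),1).tolist()) for x in(-60,-30,0,30,60)])
for n in('w2','w3','w10'):
    q=dict(np.load(n+'.npz')); X=cloud(q,np.ones((420,560),bool)); C=q['frame'][q['range_z']>0].astype(int)
    w=X[(abs(X[:,0]-430)<60)&(abs(X[:,1]+50)<110)&(C[:,2]-C[:,0]>40)&(X[:,2]>18)&(X[:,2]<31)]
    if len(w)>50:
        # axis by PCA then edges
        r=cv2.minAreaRect(w[:,:2].astype(np.float32)); print(n,len(w),np.round(r[0],1),np.round(r[1],1),round(r[2],1),np.median(w[:,2]))
        np.save('wedge_'+n,w)
E
```

```text
22.1 [478.44833894 215.63189554 214.59446829] [ 1.79205581e+02 -4.06246852e-02  9.61952675e+01] [23.1 14.3 98.6 -0.2 66.3 17. ] 91.14368094167224
die_red 0.95 [134.1 275.1] [462.7 287.2   6. ]
die [[-74.3, -33.3, 21.9], [11.0, 0.4, 24.1], [72.5, 33.3, 32.4]]
[(-60, [-33.9, 33.2]), (-30, [-33.3, 33.4]), (0, [-33.4, 33.6]), (30, [-33.0, 33.6]), (60, [-32.8, 33.6])]
w2 1478 [420.6 -39.5] [ 29.3 149.1] 26.0 23.57286374139737
w3 1459 [421.6 -38.6] [ 28.8 149. ] 24.8 23.62922723527005
w10 184 [399.8  21.8] [14.4 23.2] 22.4 23.309189235490486
```

```bash
python3 - <<'E'
from h import *
from scipy.optimize import minimize
poly=np.array([[-75,-10.5],[75,-10.5],[75,1.5],[-75,19.5]])
for n in('w2','w3'):
    w=np.load(f'wedge_{n}.npy')[:,:2]
    # IoU-like: render hull of points vs polygon on grid
    h=cv2.convexHull(w.astype(np.float32))[:,0]
    best=None
    def iou(k):
        t=np.radians(k[2]);R=np.array([[np.cos(t),-np.sin(t)],[np.sin(t),np.cos(t)]]);q=(poly@R.T+k[:2]).astype(np.float32)
        a,_=cv2.intersectConvexConvex(q,h); return -a/(cv2.contourArea(q)+cv2.contourArea(h)-a)
    for y0 in(105,115,122,295):
        r=minimize(iou,[421,-39,y0],method='Nelder-Mead',options=dict(initial_simplex=[[421,-39,y0],[431,-39,y0],[421,-29,y0],[421,-39,y0+8]],maxiter=400))
        if best is None or r.fun<best.fun: best=r
    print(n,best.x.round(2),best.fun.round(3))
s=readout.observe(); print(s['q'].round(1))
E
```

```text
w2 [423.96 -37.21 116.1 ] -0.976
w3 [423.85 -37.25 116.13] -0.98
[23.3 14.5 98.8 -0.  66.  17.2]
```

```bash
cat >> h.py <<'E'
def yawR(y): t=np.radians(y); x=np.array([np.cos(t),np.sin(t),0]); return np.c_[x,np.cross([0,0,-1.],x),[0,0,-1.]]
E
python3 mv.py "[442.4,-81.6,110],yawR(112.7)" "[442.4,-81.6,35.5],yawR(112.7)"
```

```text
22.15 [478.  217.8 212. ] [179.3  -0.2  96. ] [23.3 14.5 98.8 -0.  66.  17.2] 91.3
[442.4,-81.6,110],yawR(112.7) (array([-9.811, -2.275,  3.34 ]), array([ 0.075, -0.009, -1.665]))
[442.4,-81.6,35.5],yawR(112.7) (array([-9.819, -2.306,  5.823]), array([ 0.075, -0.009, -1.665]))
```

Request:
{"name": "carry_out", "arguments": {"series": [{"dx": -2, "dy": -0.5, "dz": 0.2, "ax": 0.07, "ay": 0, "az": -0.4, "grip": 0.6}, {"dx": -4, "dy": -1, "dz": 0.8, "ax": 0.07, "ay": 0, "az": -0.8, "grip": 0.3}, {"dx": -6, "dy": -1.4, "dz": 1.6, "ax": 0.07, "ay": 0, "az": -1.2, "grip": 0.2}, {"dx": -8, "dy": -1.9, "dz": 2.5, "ax": 0.07, "ay": 0, "az": -1.67, "grip": 0.2}, {"dx": -9.6, "dy": -2.25, "dz": 3.2, "ax": 0.07, "ay": 0, "az": -1.67, "grip": 0.2}, {"dx": -9.81, "dy": -2.28, "dz": 3.34, "ax": 0.07, "ay": 0, "az": -1.67, "grip": 0.2}, {"dx": -9.81, "dy": -2.28, "dz": 3.34, "ax": 0.07, "ay": 0, "az": -1.67, "grip": 0.2}]}}

```text
time: 23.02
eef_pos: [438.7, -80.3, 105.3]
eef_rot: [-179.4, -0.2, 112.8]
ft_force: [-0.0, -0.4, -0.2]
width: 55.0
finger_force: 0.0
```

```bash
python3 look.py w11 wedge:0 wedge_butt:12;  python3 mv.py "[442.4,-81.6,35.5],yawR(112.7)"
```

```text
23.075 [439.0304409  -79.76400062 105.8143747 ] [-1.79414608e+02 -1.72478527e-01  1.12919339e+02] [-11.6  14.8 116.2  -0.2  49.5 -34.4] 54.980175900682546
wedge 0.88 [167.2 286. ] [423.8 -38.5   0. ]
wedge_butt 0.9 [263.4 286.1] [ 454.3 -109.9   12. ]
23.18 [439.3 -79.3 106.3] [-1.795e+02 -1.000e-01  1.130e+02] [-11.6  14.8 116.2  -0.3  49.5 -34.4] 54.8
[442.4,-81.6,35.5],yawR(112.7) (array([-0.117,  0.089,  2.358]), array([-0.055, -0.013,  0.032]))
```

View pics/w11.png

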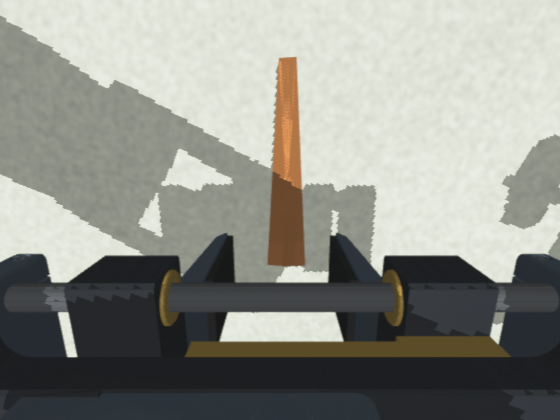

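The wedge lies between the fingers' columns (270–300), butt end at row 265, and matches my fit. I'll descend and grip it.

Request:
{"name": "carry_out", "arguments": {"series": [{"dx": -0.12, "dy": 0.09, "dz": 1.2, "ax": -0.05, "ay": 0, "az": 0.03, "grip": 0.2}, {"dx": -0.12, "dy": 0.09, "dz": 2.1, "ax": -0.05, "ay": 0, "az": 0.03, "grip": 0.2}, {"dx": -0.12, "dy": 0.09, "dz": 2.35, "ax": -0.05, "ay": 0, "az": 0.03, "grip": 0.2}, {"dx": -0.12, "dy": 0.09, "dz": 2.35, "ax": -0.05, "ay": 0, "az": 0.03, "grip": -0.2}, {"dx": -0.12, "dy": 0.09, "dz": 2.35, "ax": -0.05, "ay": 0, "az": 0.03, "grip": -1}, {"dx": -0.12, "dy": 0.09, "dz": 2.35, "ax": -0.05, "ay": 0, "az": 0.03, "grip": -1}, {"dx": -0.12, "dy": 0.09, "dz": 2.35, "ax": -0.05, "ay": 0, "az": 0.03, "grip": -1}]}}

```text
time: 24.05
eef_pos: [442.3, -82.9, 36.1]
eef_rot: [-180.0, -0.1, 112.6]
ft_force: [0.3, 0.7, 5.7]
width: 27.3
finger_force: 30.0
```

```bash
cat >> h.py <<'E'
# wedge origin in tool frame (bisector grip): wedge rotated +3.43 about world z from tool x
def wtcp(x,y,z,gx=-48,gy=2.9,zt=35.5,a=3.43):
    "TCP so that wedge origin is at tray x,y, bottom z above bed, wedge x along tray x"
    g=TS+(x+gx)*TX+(y+gy)*TYv+(z+zt)*UZ; return g, yawR(TY-a)
E
python3 mv.py "wtcp(-175,46,1.5)" "wtcp(-150,46,1.5)" "wtcp(-65,44.5,1)"
```

```text
24.05 [442.3 -82.9  36.1] [-1.800e+02 -1.000e-01  1.126e+02] [-1.210e+01  2.100e+01  1.208e+02  1.000e-01  3.830e+01 -3.480e+01] 27.3
wtcp(-175,46,1.5) (array([ 4.529,  1.789, -0.221]), array([-0.003, -0.01 ,  1.982]))
wtcp(-150,46,1.5) (array([ 5.329,  2.024, -0.22 ]), array([-0.003, -0.01 ,  1.982]))
wtcp(-65,44.5,1) (array([ 8.033,  2.871, -0.199]), array([-0.003, -0.01 ,  1.982]))
```

Request:
{"name": "carry_out", "arguments": {"series": [{"dx": 0, "dy": 0, "dz": -0.7, "ax": 0, "ay": 0, "az": 0, "grip": -1}, {"dx": 0.3, "dy": 0.1, "dz": -2, "ax": 0, "ay": 0, "az": 0.3, "grip": -1}, {"dx": 1.7, "dy": 0.6, "dz": -3, "ax": 0, "ay": 0, "az": 1, "grip": -1}, {"dx": 3.2, "dy": 1.2, "dz": -3, "ax": 0, "ay": 0, "az": 1.98, "grip": -1}, {"dx": 4.3, "dy": 1.7, "dz": -3, "ax": 0, "ay": 0, "az": 1.98, "grip": -1}, {"dx": 4.53, "dy": 1.79, "dz": -3, "ax": 0, "ay": 0, "az": 1.98, "grip": -1}, {"dx": 4.53, "dy": 1.79, "dz": -3, "ax": 0, "ay": 0, "az": 1.98, "grip": -1}]}}

```text
time: 24.92
eef_pos: [438.9, 62.9, 125.4]
eef_rot: [-179.8, -0.1, 92.9]
ft_force: [-0.2, -1.0, -0.3]
width: 27.4
finger_force: 29.9
```

```bash
python3 look.py w12; python3 mv.py "wtcp(-175,46,30)" ; python3 - <<'E'
from h import *
from scipy.optimize import minimize
st=readout.observe(); p=dict(np.load('w12.npz'))
X=cloud(p,np.ones((420,560),bool)); C=p['frame'][p['range_z']>0].astype(int)
T=(X-st['eef_pos'])@rot(st['eef_rot'])
f=T[(abs(T[:,1])<25)&(T[:,0]>17)&(T[:,0]<150)&(T[:,2]>3)&(T[:,2]<22)&(C[:,2]-C[:,0]>40)]
print(len(f),[(x,np.round(np.percentile(f[abs(f[:,0]-x)<5][:,1],[3,97]),1).tolist(),np.round(np.median(f[abs(f[:,0]-x)<5][:,2]),1)) for x in range(20,135,15) if (abs(f[:,0]-x)<5).sum()>5],np.percentile(f[:,0],99.5))
E
```

```text
24.975 [438.92633743  62.41000784 125.35076434] [-1.79797769e+02 -7.42725837e-02  9.28204859e+01] [6.500e+00 1.290e+01 1.153e+02 1.000e-01 5.190e+01 3.700e+00] 27.277101317498946
24.98 [438.9  62.4 125.4] [-1.798e+02 -1.000e-01  9.280e+01] [6.500e+00 1.290e+01 1.153e+02 1.000e-01 5.190e+01 3.700e+00] 27.3
wtcp(-175,46,30) (array([0.02 , 0.032, 1.795]), array([-0.02 , -0.007,  0.005]))
7951 [(20, [-11.2, 11.3], np.float64(12.9)), (35, [-10.0, 10.5], np.float64(13.1)), (50, [-9.3, 10.2], np.float64(13.3)), (65, [-8.5, 9.0], np.float64(13.5)), (80, [-7.5, 8.3], np.float64(13.8)), (95, [-6.7, 7.5], np.float64(14.0)), (110, [-5.7, 6.8], np.float64(14.1)), (125, [-5.1, 6.3], np.float64(14.4))] 123.4833441424783
```

View pics/w12.png

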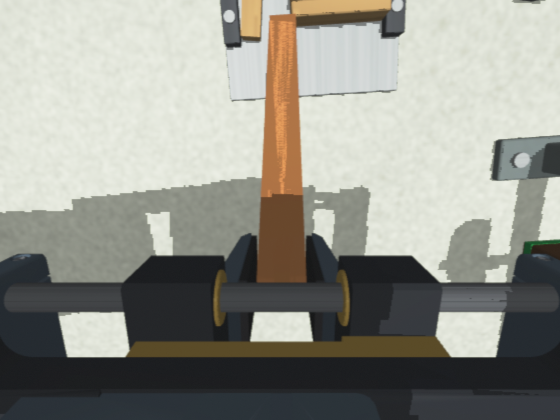

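The wedge is held level within 1.5 mm, thin end toward the tray, and the die's near end with its gap to the side stick is visible at the top (265–290, row 15). I'll lower it and feed it in.

```bash
cat >> h.py <<'E'
def wt(x,y,z): return wtcp(x,y,z,-49.5,3.0,37,2.9)
E
python3 mv.py "wt(-160,46.5,12)" "wt(-160,46.5,.8)" "wt(-100,46.3,.8)" "wt(-80,45.3,.8)"
```

```text
24.98 [438.9  62.4 125.4] [-1.798e+02 -1.000e-01  9.280e+01] [6.500e+00 1.290e+01 1.153e+02 1.000e-01 5.190e+01 3.700e+00] 27.3
wt(-160,46.5,12) (array([ 0.468, -0.012,  2.346]), array([-0.02 , -0.008, -0.048]))
wt(-160,46.5,.8) (array([ 0.467, -0.011,  2.719]), array([-0.02 , -0.008, -0.048]))
wt(-100,46.3,.8) (array([ 2.464, -0.122,  2.722]), array([-0.02 , -0.008, -0.048]))
wt(-80,45.3,.8) (array([ 3.131, -0.128,  2.723]), array([-0.02 , -0.008, -0.048]))
```

Request:
{"name": "carry_out", "arguments": {"series": [{"dx": 0.47, "dy": -0.01, "dz": 1.3, "ax": -0.02, "ay": 0.07, "az": -0.05, "grip": -1}, {"dx": 0.47, "dy": -0.01, "dz": 2.35, "ax": -0.02, "ay": 0.07, "az": -0.05, "grip": -1}, {"dx": 0.47, "dy": -0.01, "dz": 2.65, "ax": -0.02, "ay": 0.07, "az": -0.05, "grip": -1}, {"dx": 0.8, "dy": -0.03, "dz": 2.7, "ax": -0.02, "ay": 0.07, "az": -0.05, "grip": -1}, {"dx": 1.4, "dy": -0.06, "dz": 2.7, "ax": -0.02, "ay": 0.07, "az": -0.05, "grip": -1}, {"dx": 2, "dy": -0.1, "dz": 2.7, "ax": -0.02, "ay": 0.07, "az": -0.05, "grip": -1}, {"dx": 2.46, "dy": -0.12, "dz": 2.7, "ax": -0.02, "ay": 0.07, "az": -0.05, "grip": -1}, {"dx": 2.46, "dy": -0.12, "dz": 2.7, "ax": -0.02, "ay": 0.07, "az": -0.05, "grip": -1}]}}

```text
time: 25.98
eef_pos: [432.2, 137.6, 45.4]
eef_rot: [179.9, -0.8, 93.4]
ft_force: [-0.4, 0.2, 0.3]
width: 27.6
finger_force: 29.9
```

```bash
python3 mv.py "wt(-100,46.3,.8)" "wt(-80,45.3,.5)" "wt(-65,44.5,.5)"
```

```text
25.98 [432.2 137.6  45.4] [179.9  -0.8  93.4] [ 15.7  20.2 120.1   1.2  39.5  11.3] 27.6
wt(-100,46.3,.8) (array([-0.047, -0.031,  0.051]), array([ 0.013, -0.082,  0.01 ]))
wt(-80,45.3,.5) (array([ 0.62 , -0.03 ,  0.071]), array([ 0.013, -0.082,  0.01 ]))
wt(-65,44.5,.5) (array([ 1.121, -0.028,  0.078]), array([ 0.013, -0.082,  0.01 ]))
```

Request:
{"name": "carry_out", "arguments": {"series": [{"dx": 0.3, "dy": -0.03, "dz": 0.05, "ax": 0, "ay": 0, "az": 0, "grip": -1}, {"dx": 0.62, "dy": -0.03, "dz": 0.06, "ax": 0, "ay": 0, "az": 0, "grip": -1}, {"dx": 0.8, "dy": -0.03, "dz": 0.06, "ax": 0, "ay": 0, "az": 0, "grip": -1}, {"dx": 0.95, "dy": -0.03, "dz": 0.06, "ax": 0, "ay": 0, "az": 0, "grip": -1}, {"dx": 0.95, "dy": -0.03, "dz": 0.06, "ax": 0, "ay": 0, "az": 0, "grip": -1}]}}

```text
time: 26.6
eef_pos: [429.3, 165.5, 43.3]
eef_rot: [179.9, -0.8, 93.3]
ft_force: [1.2, -0.4, -0.7]
width: 27.2
finger_force: 30.0
```

Request:
{"name": "carry_out", "arguments": {"series": [{"dx": 0.12, "dy": 0, "dz": 0, "ax": 0, "ay": 0, "az": 0, "grip": -1}, {"dx": 0.24, "dy": 0, "dz": 0, "ax": 0, "ay": 0, "az": 0, "grip": -1}, {"dx": 0.3, "dy": 0, "dz": 0, "ax": 0, "ay": 0, "az": 0, "grip": -1}, {"dx": 0.3, "dy": 0, "dz": 0, "ax": 0, "ay": 0, "az": 0, "grip": -1}]}}

```text
time: 27.1
eef_pos: [428.8, 172.3, 43.4]
eef_rot: [180.0, -0.6, 93.4]
ft_force: [3.9, -10.7, 0.6]
width: 27.7
finger_force: 29.7
```

Request:
{"name": "carry_out", "arguments": {"series": [{"dx": 0.05, "dy": 0, "dz": 0, "ax": 0, "ay": 0, "az": 0, "grip": -1}, {"dx": 0.1, "dy": 0, "dz": 0, "ax": 0, "ay": 0, "az": 0, "grip": -1}, {"dx": 0.1, "dy": 0, "dz": 0, "ax": 0, "ay": 0, "az": 0, "grip": -1}]}}

```text
time: 27.48
eef_pos: [428.7, 172.7, 43.3]
eef_rot: [180.0, -0.3, 93.6]
ft_force: [6.0, -21.6, 1.4]
width: 27.3
finger_force: 29.3
```

Request:
{"name": "carry_out", "arguments": {"series": [{"dx": -0.1, "dy": 0, "dz": 0, "ax": 0, "ay": 0, "az": 0, "grip": -1}, {"dx": -0.1, "dy": 0, "dz": 0, "ax": 0, "ay": 0, "az": 0, "grip": 0.2}, {"dx": -0.1, "dy": 0, "dz": 0, "ax": 0, "ay": 0, "az": 0, "grip": 0.2}, {"dx": -0.1, "dy": 0, "dz": -0.6, "ax": 0, "ay": 0, "az": 0, "grip": 0.2}, {"dx": -0.5, "dy": 0, "dz": -2.5, "ax": 0, "ay": -0.07, "az": 0, "grip": 0.2}, {"dx": -2, "dy": 0, "dz": -4, "ax": 0, "ay": -0.07, "az": 0, "grip": -1}, {"dx": -2.3, "dy": 0, "dz": -4.5, "ax": 0, "ay": -0.07, "az": 0, "grip": -1}]}}

```text
time: 28.35
eef_pos: [433.5, 105.6, 180.2]
eef_rot: [179.7, -0.1, 93.3]
ft_force: [0.4, 0.2, -0.8]
width: 38.1
finger_force: 0.0
```

```bash
python3 look.py w13 wedge:6 wedge_butt:18 die_red:6;python3 - <<'E'
from h import *
p=dict(np.load('w13.npz')); X=cloud(p,np.ones((420,560),bool)); T=(X-TS)@np.c_[TX,TYv,UZ]; C=p['frame'][p['range_z']>0].astype(int)
f=T[(abs(T[:,0])<90)&(abs(T[:,1])<33.9)&(T[:,2]>20)&(T[:,2]<40)]
print([(x,np.round(np.percentile(T[(abs(T[:,0]-x)<6)&(abs(T[:,1])<60)&(T[:,2]>21)&(T[:,2]<28)][:,1],[1,99]),1).tolist()) for x in(-125,-110,-95,-65,-50,-35,-20,0,15,30,60)],np.percentile(f[:,0],[.5,99.5]))
w=T[(T[:,0]<-80)&(T[:,0]>-170)&(abs(T[:,1]-48)<25)&(T[:,2]>21)&(T[:,2]<28)];print('butt x',np.percentile(w[:,0],[1]),np.median(w[:,2]))
print(np.array([ (np.array(k['location'])) for k in finder.mark_of(p,'tray_tight')[:1]]))
for n in ('wedge','wedge_butt','die_red'):
    k=finder.mark_of(p,n)
    if k: print(n,((px2w(p,k[0]['location'],z={'wedge':6,'wedge_butt':18,'die_red':6}[n])-TS)@np.c_[TX,TYv,UZ]).round(1))
E
```

```text
28.4 [434.05052405 105.36791124 181.08990052] [ 1.79590396e+02 -1.35702967e-01  9.32480291e+01] [1.210e+01 9.300e+00 1.106e+02 1.000e-01 5.970e+01 8.800e+00] 33.744629652964726
wedge 0.97 [ 81.5 277.9] [425.  222.6   6. ]
wedge_butt 0.86 [164.  279.4] [430.6 146.4  18. ]
die_red 0.59 [ 10.1 322.8] [462.1 284.5   6. ]Traceback (most recent call last):
  File "<stdin>", line 4, in <module>
    return _quantile_unchecked(
        a, q, axis, out, overwrite_input, method, keepdims, weights)
    return _ureduce(a,
                    func=_quantile_ureduce_func,
    ...<5 lines>...
                    overwrite_input=overwrite_input,
                    method=method)
    r = func(a, **kwargs)
    result = _quantile(arr,
                       quantiles=q,
    ...<2 lines>...
                       out=out,
                       weights=wgt)
    slices_having_nans = np.isnan(arr[-1, ...])
                                  ~~~^^^^^^^^^
IndexError: index -1 is out of bounds for axis 0 with size 0
```

View pics/w13.png

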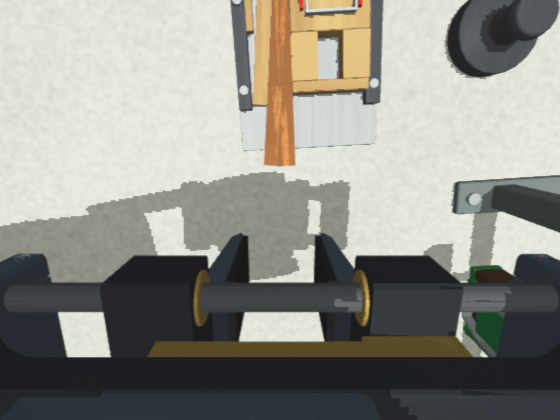

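The wedge sits in the gap between die and side stick, origin near tray x −63. I'll drive its butt with the closed fingers to finish.

```bash
python3 mv.py "TS-172*TX+48.5*TYv+[0,0,55],RT" "TS-172*TX+48.5*TYv+[0,0,28],RT" "TS-156*TX+48.5*TYv+[0,0,28],RT"
```

```text
28.55 [432.1 106.7 177.1] [ 1.80e+02 -1.00e-01  9.33e+01] [1.230e+01 9.500e+00 1.109e+02 1.000e-01 5.950e+01 8.900e+00] 21.9
TS-172*TX+48.5*TYv+[0,0,55],RT (array([0.223, 0.096, 3.87 ]), array([ 0.001, -0.013, -0.289]))
TS-172*TX+48.5*TYv+[0,0,28],RT (array([0.221, 0.096, 4.77 ]), array([ 0.001, -0.013, -0.289]))
TS-156*TX+48.5*TYv+[0,0,28],RT (array([0.754, 0.069, 4.771]), array([ 0.001, -0.013, -0.289]))
```

Request:
{"name": "carry_out", "arguments": {"series": [{"dx": 0.22, "dy": 0.1, "dz": 2, "ax": 0, "ay": 0, "az": -0.29, "grip": -1}, {"dx": 0.22, "dy": 0.1, "dz": 3.6, "ax": 0, "ay": 0, "az": -0.29, "grip": -1}, {"dx": 0.22, "dy": 0.1, "dz": 4.6, "ax": 0, "ay": 0, "az": -0.29, "grip": -1}, {"dx": 0.22, "dy": 0.1, "dz": 4.77, "ax": 0, "ay": 0, "az": -0.29, "grip": -1}, {"dx": 0.45, "dy": 0.08, "dz": 4.77, "ax": 0, "ay": 0, "az": -0.29, "grip": -1}, {"dx": 0.65, "dy": 0.07, "dz": 4.77, "ax": 0, "ay": 0, "az": -0.29, "grip": -1}, {"dx": 0.75, "dy": 0.07, "dz": 4.77, "ax": 0, "ay": 0, "az": -0.29, "grip": -1}, {"dx": 0.75, "dy": 0.07, "dz": 4.77, "ax": 0, "ay": 0, "az": -0.29, "grip": -1}]}}

```text
time: 29.55
eef_pos: [433.9, 129.5, 35.2]
eef_rot: [179.8, -0.1, 96.2]
ft_force: [0.1, -0.3, 0.4]
width: 0.4
finger_force: 0.4
```

Request:
{"name": "carry_out", "arguments": {"series": [{"dx": 0.1, "dy": 0, "dz": 0, "ax": 0, "ay": 0, "az": 0, "grip": -1}, {"dx": 0.2, "dy": 0, "dz": 0, "ax": 0, "ay": 0, "az": 0, "grip": -1}, {"dx": 0.28, "dy": 0, "dz": 0, "ax": 0, "ay": 0, "az": 0, "grip": -1}, {"dx": 0.28, "dy": 0, "dz": 0, "ax": 0, "ay": 0, "az": 0, "grip": -1}]}}

```text
time: 30.05
eef_pos: [433.9, 130.4, 35.1]
eef_rot: [179.9, 0.6, 96.7]
ft_force: [8.6, -39.0, 6.5]
width: 0.5
finger_force: 20.3
```

Request:
{"name": "carry_out", "arguments": {"series": [{"dx": -0.3, "dy": 0, "dz": 0, "ax": 0, "ay": 0, "az": 0, "grip": -1}, {"dx": -0.8, "dy": 0, "dz": 0, "ax": 0, "ay": 0, "az": 0, "grip": -1}, {"dx": -0.8, "dy": 0, "dz": -2, "ax": 0, "ay": 0, "az": 0, "grip": -1}, {"dx": 0, "dy": 0, "dz": -4, "ax": 0, "ay": 0, "az": 0, "grip": -1}, {"dx": 1, "dy": 0, "dz": -6, "ax": 0, "ay": 0, "az": 0, "grip": -1}, {"dx": 2.2, "dy": 0, "dz": -7, "ax": 0, "ay": 0, "az": 0, "grip": -1}, {"dx": 2.2, "dy": 0, "dz": -7, "ax": 0, "ay": 0, "az": 0, "grip": -1}]}}

```text
time: 30.92
eef_pos: [426.3, 205.1, 247.4]
eef_rot: [179.6, -0.3, 96.4]
ft_force: [0.4, -0.5, 0.2]
width: 0.3
finger_force: 0.0
```

```bash
python3 look.py w14 wedge:6 wedge_butt:18 die_red:6;python3 - <<'E'
from h import *
p=dict(np.load('w14.npz')); X=cloud(p,np.ones((420,560),bool)); T=(X-TS)@np.c_[TX,TYv,UZ]
for x in(-125,-110,-95,-65,-50,-35,-20,0,15,30,60):
    a=T[(abs(T[:,0]-x)<6)&(abs(T[:,1])<64)&(T[:,2]>20.5)&(T[:,2]<36)]
    if len(a)>9: print(x,np.percentile(a[:,1],[1,99]).round(1),np.percentile(a[:,2],[5,50]).round(1))
b=T[(T[:,0]>50)&(T[:,0]<90)&(abs(T[:,1])<30)&(T[:,2]>20)];print('end',np.percentile(b[:,0],99.5))
s=imaging.capture('scene'); Y=(cloud(s,np.ones((420,560),bool))-HB)@np.c_[RX,RY,UZ]
for y0 in(-115,0,115):
    t=Y[(abs(Y[:,1]-y0)<9)&(Y[:,2]>16)&(Y[:,2]<80)&(Y[:,0]>-60)&(Y[:,0]<70)]; print(y0,len(t),np.round(np.percentile(t,[2,98],axis=0)).tolist() if len(t) else '')
E
```

```text
30.975 [425.10860767 203.41546274 245.20142588] [ 1.79859486e+02 -1.39611566e-01  9.63448901e+01] [2.410e+01 8.500e+00 1.016e+02 1.000e-01 6.980e+01 1.770e+01] 0.4617290200850436
wedge 0.74 [178.  281.6] [427.  221.5   6. ]
wedge_butt 0.61 [240.5 279. ] [432.3 144.1  18. ]
die_red 0.92 [127.2 318.9] [464.3 286.6   6. ]
-125 [34.2 62.1] [23.2 24.5]
-110 [34.3 59.6] [23.1 24.4]
-95 [34.5 58.3] [23.3 24.4]
-65 [-33.3  53.4] [22.2 23.9]
-50 [-33.4  52.3] [22.7 23.9]
-35 [-33.4  50.4] [22.5 23.8]
-20 [-33.4  48.8] [22.6 23.9]
0 [-33.3  45.9] [22.5 24.1]
15 [-33.4  39.8] [22.8 29.1]
30 [-33.1  33.5] [22.9 29.2]
60 [-33.2  32.9] [22.6 24.2]
end 73.86033964726593
-115 208 [[-33.0, -123.0, 17.0], [54.0, -109.0, 28.0]]
0 108 [[-15.0, -7.0, 17.0], [19.0, 5.0, 60.0]]
115 144 [[-33.0, 107.0, 17.0], [54.0, 121.0, 28.0]]
```

View pics/w14.png

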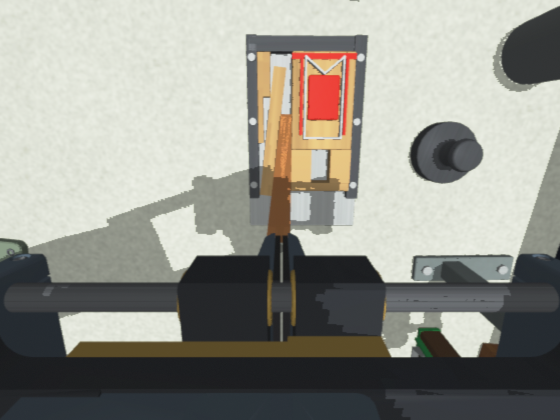

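The die lies flat in the back/end corner (305–350, rows 55–185), the wedge is jammed along its side up to row 120, and the arm touches nothing. Hand in.

```bash
python3 -c "
from bench import order
print(order.hand_in())"
```

```text
the job is handed in; nothing more can be done
None
```

I handed the job in at about 31 s of the 72 s. The red die is laid on the rest, retaken, and locked in the tray's back/end corner by the wedge, which jammed at about 22 N. A second push on its butt peaked at 39 N (over the 10–15 N you gave) before I backed off. The red die's keeper stays open, the other two dies hang on closed hooks, and no verdict came back.

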